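Put the paper tray away and latch the paper safe

ROBOT

A 6-joint arm with a two-finger parallel gripper is mounted at the origin on the work surface. World frame = base frame: x ahead of the robot, y to its left, z up, the work surface at z = 0. Lengths are in m, angles in rad, forces in N, time in s.
With the tool pointing down it reaches from about 0.425 to 0.95 m from the base axis. Payload 3.5 kg.
Tool frame: the origin (TCP) lies at the very end of the fingers, on their centre line; the grasp point (between the pads) lies 19 mm behind it; y points along the fingers, z is the direction in which the jaws open and shut, and the axes are right-handed (so a half turn about y gives the same grasp; the last joint's range is limited). The gripper opens to 85 mm and grips with 20 to 120 N. Pads are 22 mm wide; open, the fingers measure 114 mm over their backs; the gripper's body (76 mm by 85 mm) begins 54 mm behind the grasp point. The pads swing forward as they close: fully open they stand 13 mm farther back than shut.
Start: joints at [1.006, 0.286, 1.577, -0, 1.279, -0.15], TCP at [0.272, 0.618, 0.231] pointing down, gripper open.
Joint ranges: [-2.77, 2.77], [-0.9, 2.22], [0.21, 2.48], [-1.53, 4.67], [0.24, 2.81], [-2.84, 2.84]. Speed limits (rad/s): [2.79, 2.79, 3.14, 3.14, 3.14, 3.14].

INTERFACE

Orientations are given as a unit quaternion [x, y, z, w].
In Python, from plant import ctrl, cams gives the robot as it stands.
- The arm moves only by the tool play_rows, never from a script. Its argument "steps" is a list of rows, each an object of numbers: "claw": the finger opening in cm, from 0 to 8.54; "tx", "ty", "tz": the shift along the tool's x, y, z in cm; "ax", "ay", "az": the turn, a rotation vector about the tool's x, y, z in degrees. A call has 1 to 12 rows; each row is the pose to reach, as a shift and turn from the pose commanded when the call began, along the tool's axes at that moment; what a row does not reach only later rows make up. A row lasts 1/12 s, in which the tool goes at most 41.7 mm and 7.16 degrees, less where a joint would pass 70% of its speed; a pose out of reach is approached as far as the arm can. A call with a gripper value outside its range is refused whole. The fingers move at their own pace and stop on an object; "grip_force" is the grip in N (left out, the last holds). Time passes only in rows, so rows that repeat a pose let the fingers close. It gives the time, the measured TCP pose, the force and the opening at its end, in the units of the state.
- ctrl.get_state(): the state, without advancing time (a new reading comes with each control period).
- cams.read_camera(name): name is "scene" or "top" or "wrist"; returns (picture, depth): 384x512x3 uint8, blue, green, red; 384x512 float32, m along the optical axis (not along the pixel's ray), 0 where there is no reading.
- cams.camera_model(name): a dict with "intrinsics" (3x3 intrinsics, pixels), "rvec" (rotation vector, rad) and "tvec" (3), from world to camera coordinates, as OpenCV has them; the wrist camera has in their place "tool_from_camera" (4x4, takes a point from camera to tool coordinates, whose origin is the TCP and whose axes are the tool frame's). Camera axes: x right, y down, z forward; pixel columns grow to the right and rows downward; lengths in m; the calibration is good to about 2 mm. A picture is of the moment at which its call begins: read the wrist's pose just before it. camera_model takes no time and is no camera call.
- ctrl.sign_off(): hands the job in, once; it reports no verdict.
The state is a dict: "time": time; "qpos": joint angles; "dq": joint speeds; "joint_efforts": joint torques, N m; "eef_pos": TCP position; "tcp_rot": TCP orientation; "contact_force": force on the tool from outside, world axes, zero at the start; "wrist_torque": the same for the moment, N m; "opening": opening from 0.0 (shut) to 1.0 (fully open).
Only numpy, scipy, OpenCV 4.12 (cv2) and the standard library are available. Lean on these libraries where they do the work, as an engineer would, in place of code of your own. Each camera call takes 0.05 s, during which the arm holds its last target.

TASK

Put the loose paper tray away in the paper safe: set it on top of the tray that is already inside, level, with all four corner pins dropped fully into the sockets. Only after that, swing the stay that holds the gate open out to the side, clear of the gate's path, and push the sliding gate shut until the spring catch clicks behind it. Leave the other things on the bench where they are.

Things in the scene. Friction and masses are not known exactly. Their poses are not given: they have to be found in the camera images.
- safe: Fixed grey steel bench cabinet, 210 mm (own x) by 320 mm (own y, from -240 to +80), 89 mm high. Origin: on the bench below the centre of its open-topped chamber; from y = -68 to -240 it is a closed deck under the open gate. The gate closes towards the safe's +y. The catch sticks out of its +x side (to x = 155 mm), the stay out of its -x side (to x = -155 mm).
- chamber (a point): Centre of the chamber's open mouth, 89 mm above the bench, axes as the safe's. Inside the chamber is 186 mm (x) by 136 mm (y), its floor 6 mm above the bench; low guide strips beside the mouth reach 96 mm.
- gate (a joint): Travel of the gate, a steel plate 196 (x) by 150 mm (y), 90 to 97 mm above the bench, sliding along the safe's y. 0 = shut over the chamber (hard stop), 0.16 m = fully open; starts near 0.15, clear of the chamber. Friction about 6 N, stays where left; the catch adds about 5 N over the last 40 mm and snaps behind the gate's pin only in the last 2 mm. A tray not down in its sockets blocks the gate.
- gate_push (a point): Centre of the rear face (facing the safe's -y, the one to push) of the black push bar standing on the gate's rear edge: 130 mm long in x, 12 mm thick, from 97 to 133 mm above the bench; this point is 118 mm up. With the gate shut it lies at x = 0, y = -73 mm in the safe's frame; axes as the safe's.
- catch (a joint): How far the spring catch, a small brass wedge at the safe's +x side, is pressed outward: 0 = at rest (clear of the gate's pin, or clicked behind it), up to about 0.010 m while the pin passes.
- catch_tip (a point): Top of the inner tip of the brass catch, at x = 115, y = -54 mm in the safe's frame when at rest, 105 mm above the bench; axes as the safe's.
- stay (a joint): Angle of the stay, a steel arm on the safe's -x side turning about an upright pivot at x = -142, y = 15 mm in the safe's frame. 0 = holding the gate open (starts near there, its post in front of a gate pin); grows to 1.6 rad as the free end swings outward (to the safe's -x, clockwise from above). Clear of the gate beyond about 0.35 rad. Friction about 1 N at the post, stays where left.
- stay_post (a point): Top of the upright post (14 mm across, 92 to 135 mm above the bench) at the free end of the stay, 90 mm from its pivot; at joint 0 it lies at x = -116, y = -71 mm in the safe's frame. It can be pushed outward from its inner (+x) side.
- tray: The loose black paper tray, 170 mm (own x) by 120 mm (own y), 44 mm tall, 0.2 to 0.45 kg, same either way round. Origin: centre of its underside at the height of the pin tips it stands on. Pins 8 mm thick, 10 mm long, round-ended, below the corners at x = +-71, y = +-46 mm; floor 10 to 14 mm up, walls 4 mm thick. Above each pin, in the corner's top, a square socket 12 mm wide, 30 mm deep.
- tray_bar (a point): Centre of the loose tray's grip bar, 37 mm above its origin: an aluminium bar along the tray's x over its whole length, 16 mm wide, 14 mm high (30 to 44 mm above the origin, flush with the walls), with 48 mm free on either side; axes as the tray's.
- tray_in: An identical tray standing in the safe's chamber, long side along the safe's x, up to about 5 mm off the chamber's centre; origin and axes as for the loose tray, 6 mm above the bench. A tray stacked on it correctly, its x axis along this one's (either way), has its origin 34 mm above this one's.
- paper_box: Bystander, to be left alone: flat closed box for photo paper, 184 x 134 x 42 mm, black lid; it lies at one side of the safe and the loose tray at the other. Origin: centre of its underside.
- tank: Bystander, to be left alone: black developing tank with a wide collar, 98 mm across, 179 mm tall, standing. Origin: centre of its underside.
- loupe: Bystander, to be left alone: black magnifier, 52 mm across, 56 mm tall, standing. Origin: centre of its underside.
- squeegee: Bystander, to be left alone: T-shaped squeegee, blade 150 mm wide, wooden handle. Origin: centre of its underside.
- brush: Bystander, to be left alone: small brush, 150 mm long. Origin: centre of its underside.
Not all that is in view belongs to the job. Leave any yellow look-alike of the tray_in alone.

How it is judged:
On the way, in this order (a step that is already met when the one before it is completed fails the run):
1. the loose tray is stacked on the tray in the safe, pins in the sockets, and let go (z of tray in the frame of tray_in between 0.03 and 0.0375 m and horizontal distance between tray and tray_in below 0.005 m and angle between tray's own z axis and vertical below 0.05 rad and horizontal distance between tray_in and safe below 0.016 m and height (world z) of tray_in below 0.012 m and contact force between tray and the fingers below 0.3 N), for 0.2 s.
2. the stay is swung clear of the gate's path (value of joint stay above 0.3 rad), for 0.1 s.
3. the gate is shut and the catch has clicked behind it (value of joint gate below 0.005 m and value of joint catch below 0.003 m), for 0.2 s.
At the end, for the whole second after the job is handed in: Gate within 5 mm of shut, catch within 3 mm of rest behind its pin; stay over 0.3 rad from its holding position; loose tray level (0.05 rad) on the tray in the safe, 30 to 37.5 mm above it, within 5 mm of its centre, that tray within 16 mm of the chamber centre; all at rest (all of step 3 and z of tray in the frame of tray_in between 0.03 and 0.0375 m and horizontal distance between tray and tray_in below 0.005 m and angle between tray's own z axis and vertical below 0.05 rad and horizontal distance between tray_in and safe below 0.016 m and height (world z) of tray_in below 0.012 m and value of joint stay above 0.3 rad and linear speed of tray below 0.02 m/s); the robot touches nothing.
It fails at once if a bystander is shifted by more than 40 mm or knocked over (distance of any of paper_box, tank, loupe, squeegee, brush from where it was at the start of the episode above 0.04 m or angle between any of paper_box, tank, loupe, squeegee, brush's own z axis and vertical above 0.6 rad).
It also fails if it takes over 61 s, if anything falls off the work surface, if the arm or the gripper's body presses on something with over 40 N, if the wrist force passes 120 N, or if a joint passes its speed limit or range.

## Working session

There is one attempt and no reset: what is moved stays moved. The work goes in short steps, Python scripts to look and compute and a tool call to move; the robot and the scene stay as the last step left them, time stands still between calls to the robot, and variables do not carry over. Pictures are saved under pics/ and viewed, and the job is handed in when it is done.

Besides the shell and the picture viewer there is one more tool, called after "Call:" as a command line: name --argument value ..., lists and objects as JSON in quotes. play_rows: Moves the arm, as the interface text tells. Its arguments: {"type":"object","properties":{"steps":{"type":"array","items":{"type":"object","properties":{"claw":{"type":"number"},"tx":{"type":"number"},"ty":{"type":"number"},"tz":{"type":"number"},"ax":{"type":"number"},"ay":{"type":"number"},"az":{"type":"number"}}}},"grip_force":{"type":"number"}},"required":["steps"]}

```bash
ls; mkdir -p pics; cat > h.py <<'E'
import numpy as np, cv2
from plant import ctrl, cams
from scipy.spatial.transform import Rotation as R
def cam(name):
    m=cams.camera_model(name)
    K=np.array(m["intrinsics"])
    if "rvec" in m:
        Rm=R.from_rotvec(np.ravel(m["rvec"])).as_matrix(); t=np.ravel(m["tvec"])
        return K,Rm.T,-Rm.T@t   # R world_from_cam, centre
    s=ctrl.get_state(); T=np.array(m["tool_from_camera"])
    Rt=R.from_quat(s["tcp_rot"]).as_matrix()
    return K,Rt@T[:3,:3],Rt@T[:3,3]+np.array(s["eef_pos"])
def ray(c,u,v,z):
    K,Rw,C=c; d=Rw@np.linalg.solve(K,[u,v,1.]); return C+d*(z-C[2])/d[2]
def proj(c,p):
    K,Rw,C=c; q=K@(Rw.T@(np.array(p)-C)); return q[:2]/q[2]
def cloud(c,dep):
    K,Rw,C=c; h,w=dep.shape; u,v=np.meshgrid(np.arange(w),np.arange(h))
    P=np.stack([(u-K[0,2])/K[0,0]*dep,(v-K[1,2])/K[1,1]*dep,dep],-1)
    return P@Rw.T+C
def st():
    s=ctrl.get_state()
    print({k:(np.round(s[k],4).tolist()) for k in s if k not in("joint_efforts","dq")})
E
python3 - <<'E'
from h import *
st()
for n in("scene","top","wrist"):
    c=cam(n); im,d=cams.read_camera(n); cv2.imwrite(f"pics/{n}0.png",im); np.save(f"{n}0.npy",d)
    print(n,c[2].round(3),c[1].round(2).tolist(),c[0].round(1).tolist())
E
```

```text
pics
{'time': 0.0, 'qpos': [1.006, 0.2872, 1.5782, -0.0, 1.2786, -0.15], 'eef_pos': [0.2716, 0.6172, 0.2299], 'tcp_rot': [0.6927, -0.1459, 0.1453, -0.6912], 'contact_force': [-0.6268, 0.2634, 0.1593], 'wrist_torque': [0.0076, -0.0246, 0.0549], 'opening': 1.0022}
scene [ 1.083 -0.552  1.284] [[0.68, 0.61, -0.42], [0.74, -0.55, 0.39], [0.01, -0.57, -0.82]] [[435.7, 0.0, 258.5], [0.0, 435.7, 188.5], [0.0, 0.0, 1.0]]
top [0.261 0.007 1.287] [[0.01, -0.98, 0.18], [-1.0, -0.01, -0.01], [0.01, -0.18, -0.98]] [[367.5, 0.0, 253.2], [0.0, 367.5, 189.4], [0.0, 0.0, 1.0]]
wrist [0.207 0.646 0.373] [[0.4, 0.88, 0.25], [0.91, -0.39, -0.11], [-0.0, 0.28, -0.96]] [[344.6, 0.0, 256.7], [0.0, 344.6, 187.3], [0.0, 0.0, 1.0]]
```

View pics/scene0.png

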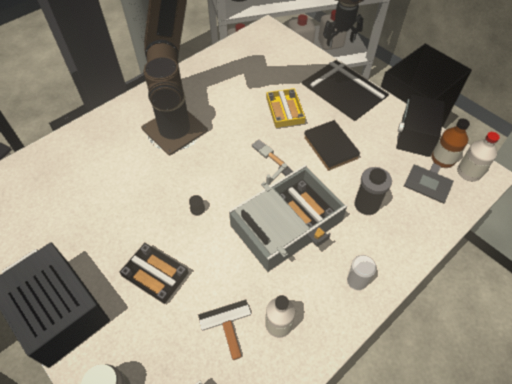

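View pics/top0.png

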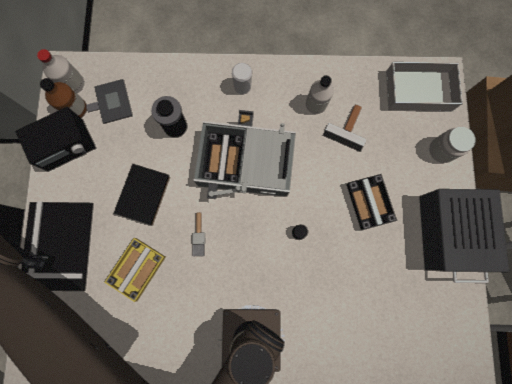

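View pics/wrist0.png

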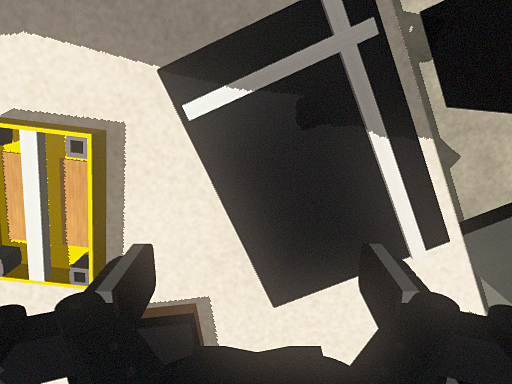

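```bash
python3 - <<'E'
from h import *
a=cv2.imread("pics/top0.png"); 
cv2.imwrite("pics/c1.png",cv2.resize(a[105:215,185:305],None,fx=5,fy=5,interpolation=cv2.INTER_CUBIC))
cv2.imwrite("pics/c2.png",cv2.resize(a[165:240,335:410],None,fx=7,fy=7,interpolation=cv2.INTER_CUBIC))
b=cv2.imread("pics/scene0.png")
cv2.imwrite("pics/c3.png",cv2.resize(b[155:280,220:355],None,fx=4.4,fy=4.4,interpolation=cv2.INTER_CUBIC))
E
```

```text
(no output)
```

View pics/c1.png

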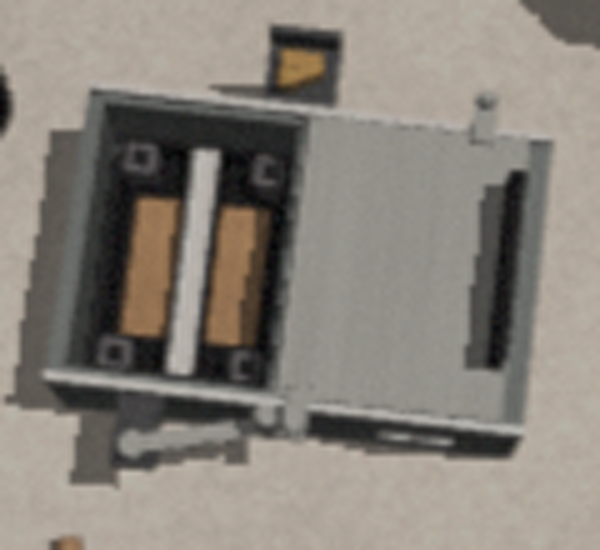

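View pics/c2.png

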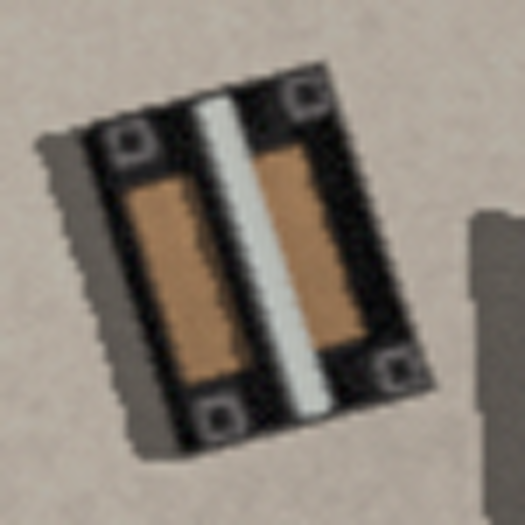

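View pics/c3.png

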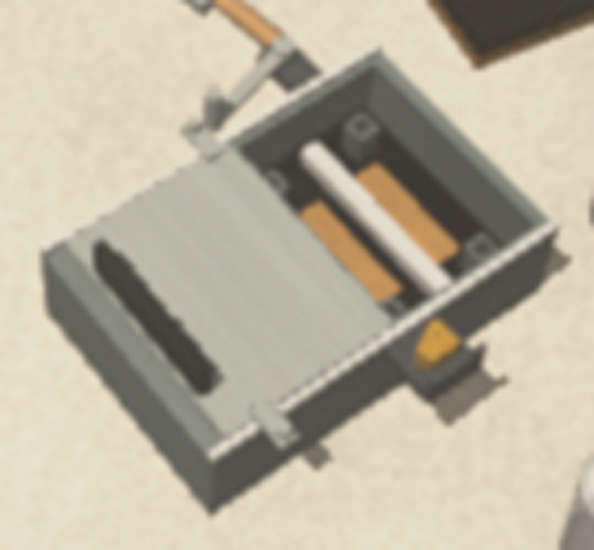

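```bash
python3 - <<'E'
from h import *
c=cam("top"); s=cam("scene")
def f(name,px,sc,o,z):
    P=np.array([ray(c,o[0]+(u+.5)/sc-.5,o[1]+(v+.5)/sc-.5,z) for u,v in px]); m=P.mean(0)
    print(name,"ctr",m.round(4)); print(P.round(4).tolist())
    return P
P=f("tray",[(131,142),(307,95),(400,370),(218,418)],7,(335,165),.044)
d=(P[0]+P[1]-P[2]-P[3]); print("tray x yaw",np.degrees(np.arctan2(d[1],d[0])), [np.linalg.norm(P[i]-P[(i+1)%4]).round(4) for i in range(4)])
P=f("in",[(140,160),(267,172),(243,364),(115,353)],5,(185,105),.050)
d=(P[0]+P[1]-P[2]-P[3]); print("in x yaw",np.degrees(np.arctan2(d[1],d[0])), [np.linalg.norm(P[i]-P[(i+1)%4]).round(4) for i in range(4)])
f("safecorners",[(92,93),(552,140),(522,430),(45,375)],5,(185,105),.089)
f("post",[(268,408)],5,(185,105),.135)
f("pushbar",[(518,172),(497,368)],5,(185,105),.133)
D=np.load("top0.npy");C=cloud(c,D)
print(C[182,371],C[202,371],C[155,212],C[155,223])
st()
s=ctrl.get_state();print(R.from_quat(s["tcp_rot"]).as_matrix().round(3))
print(np.array(cams.camera_model("wrist")["tool_from_camera"]).round(3))
E
```

```text
tray ctr [ 0.4596 -0.4097  0.044 ]
[[0.5152, -0.3467, 0.044], [0.5401, -0.4351, 0.044], [0.4038, -0.4733, 0.044], [0.3794, -0.3836, 0.044]]
tray x yaw 15.40311477619628 [np.float64(0.0918), np.float64(0.1416), np.float64(0.093), np.float64(0.1407)]
in ctr [0.6078 0.1058 0.05  ]
[[0.681, 0.1438, 0.05], [0.6734, 0.0544, 0.05], [0.5351, 0.0684, 0.05], [0.5417, 0.1567, 0.05]]
in x yaw -5.528202874987205 [np.float64(0.0897), np.float64(0.139), np.float64(0.0886), np.float64(0.1399)]
safecorners ctr [0.6006 0.0277 0.089 ]
[[0.7153, 0.1738, 0.089], [0.6859, -0.1415, 0.089], [0.484, -0.1195, 0.089], [0.5173, 0.198, 0.089]]
post ctr [0.4877 0.0476 0.135 ]
[[0.4877, 0.0476, 0.135]]
pushbar ctr [ 0.582  -0.1063  0.133 ]
[[0.6479, -0.1135, 0.133], [0.5161, -0.0991, 0.133]]
[ 0.53304597 -0.41954033  0.01133327] [ 0.45675637 -0.40677245  0.03932215] [0.62127233 0.14662671 0.02443427] [0.61323295 0.1051683  0.05437833]
{'time': 0.15, 'qpos': [1.006, 0.287, 1.5778, 0.0, 1.2786, -0.15], 'eef_pos': [0.2717, 0.6173, 0.2303], 'tcp_rot': [0.6925, -0.1458, 0.1454, -0.6914], 'contact_force': [0.0509, -0.4726, -0.8476], 'wrist_torque': [0.0298, -0.0143, -0.0312], 'opening': 1.0008}
[[ 0.915 -0.001  0.403]
 [-0.403 -0.001  0.915]
 [-0.    -1.    -0.002]]
[[ 0.002  0.961  0.276 -0.07 ]
 [-0.001 -0.276  0.961 -0.143]
 [ 1.    -0.002  0.    -0.   ]
 [ 0.     0.     0.     1.   ]]
```

```bash
cat >> h.py <<'E'
def to(p,yaw=None):
    """tool shift cm and turn deg from measured pose to TCP p, tool x at yaw, tool straight down"""
    s=ctrl.get_state(); Rt=R.from_quat(s["tcp_rot"]); e=np.array(s["eef_pos"])
    d=Rt.inv().apply(np.array(p)-e)*100
    if yaw is None: x=Rt.as_matrix()[:,0]; yaw=np.degrees(np.arctan2(x[1],x[0]))
    a=np.radians(yaw); x=np.array([np.cos(a),np.sin(a),0]); y=np.array([0,0,-1.]); z=np.cross(x,y)
    G=R.from_matrix(np.stack([x,y,z],1))
    print("t",d.round(2),"a",np.degrees((Rt.inv()*G).as_rotvec()).round(2),"at",e.round(4),"F",np.round(s["contact_force"],1),"t",round(s["time"],2),"op",round(s["opening"],3))
E
python3 -c "
from h import *
to([.65,.1,.3],174.5)"
```

```text
t [ 55.47  -6.93 -32.12] a [5.0000e-02 1.6173e+02 1.4000e-01] at [0.2717 0.6173 0.2303] F [ 0.1 -0.5 -0.8] t 0.15 op 1.001
```

Call:
play_rows --steps '[{"tx":2.5,"ty":-1.5,"tz":-1.5,"ay":7},{"tx":5,"ty":-3,"tz":-3,"ay":14},{"tx":7.5,"ty":-5,"tz":-4.5,"ay":21},{"tx":10,"ty":-7,"tz":-6,"ay":28},{"tx":12.5,"ty":-7,"tz":-7.5,"ay":35},{"tx":15,"ty":-7,"tz":-9,"ay":42},{"tx":18,"ty":-7,"tz":-10.5,"ay":49},{"tx":21,"ty":-7,"tz":-12,"ay":56},{"tx":24,"ty":-7,"tz":-13.5,"ay":63},{"tx":27,"ty":-7,"tz":-15,"ay":70},{"tx":30,"ty":-7,"tz":-17,"ay":77},{"tx":33,"ty":-7,"tz":-19,"ay":84}]'

```text
invalid input at $.steps[0]: expected keys claw, tx, ty, tz, ax, ay, az
```

```bash
python3 -c "
from h import *
to([.65,.1,.3],174.5)"
```

```text
t [ 55.47  -6.93 -32.12] a [5.0000e-02 1.6173e+02 1.4000e-01] at [0.2717 0.6173 0.2303] F [ 0.1 -0.5 -0.8] t 0.15 op 1.001
```

Call:
play_rows --steps '[{"claw":5,"tx":2.5,"ty":-1.5,"tz":-1.5,"ax":0,"ay":7,"az":0},{"claw":5,"tx":5,"ty":-3,"tz":-3,"ax":0,"ay":14,"az":0},{"claw":5,"tx":8,"ty":-5,"tz":-5,"ax":0,"ay":21,"az":0},{"claw":5,"tx":11,"ty":-7,"tz":-6.5,"ax":0,"ay":28,"az":0},{"claw":5,"tx":14,"ty":-7,"tz":-8,"ax":0,"ay":35,"az":0},{"claw":5,"tx":17,"ty":-7,"tz":-10,"ax":0,"ay":42,"az":0},{"claw":5,"tx":20,"ty":-7,"tz":-12,"ax":0,"ay":49,"az":0},{"claw":5,"tx":23,"ty":-7,"tz":-13.5,"ax":0,"ay":56,"az":0},{"claw":5,"tx":26,"ty":-7,"tz":-15,"ax":0,"ay":63,"az":0},{"claw":5,"tx":29,"ty":-7,"tz":-17,"ax":0,"ay":70,"az":0},{"claw":5,"tx":32,"ty":-7,"tz":-18.5,"ax":0,"ay":77,"az":0},{"claw":5,"tx":35,"ty":-7,"tz":-20,"ax":0,"ay":84,"az":0}]'

```text
time: 1.15
eef_pos: [0.5123, 0.2921, 0.3011]
tcp_rot: [-0.415, 0.573, -0.572, 0.415]
contact_force: [0.9, 0.5, 0.6]
opening: 0.589
```

```bash
python3 -c "
from h import *
to([.65,.1,.3],174.5);st()"
```

```text
t [13.97  0.1  19.06] a [1.000e-02 7.738e+01 2.000e-02] at [0.5123 0.2921 0.3011] F [0.9 0.5 0.6] t 1.15 op 0.589
{'time': 1.15, 'qpos': [0.3462, 0.0535, 1.7144, 0.0001, 1.3741, 0.6624], 'eef_pos': [0.5123, 0.2921, 0.3011], 'tcp_rot': [-0.4152, 0.5726, -0.5724, 0.4149], 'contact_force': [0.9179, 0.4959, 0.5908], 'wrist_torque': [-0.0046, 0.0077, 0.0189], 'opening': 0.5889}
```

Call:
play_rows --steps '[{"claw":5,"tx":14,"ty":0,"tz":19,"ax":0,"ay":77.4,"az":0},{"claw":5,"tx":14,"ty":0,"tz":19,"ax":0,"ay":77.4,"az":0},{"claw":5,"tx":14,"ty":0,"tz":19,"ax":0,"ay":77.4,"az":0},{"claw":5,"tx":14,"ty":0,"tz":19,"ax":0,"ay":77.4,"az":0},{"claw":5,"tx":14,"ty":0,"tz":19,"ax":0,"ay":77.4,"az":0},{"claw":5,"tx":14,"ty":0,"tz":19,"ax":0,"ay":77.4,"az":0},{"claw":5,"tx":14,"ty":0,"tz":19,"ax":0,"ay":77.4,"az":0},{"claw":5,"tx":14,"ty":0,"tz":19,"ax":0,"ay":77.4,"az":0},{"claw":5,"tx":14,"ty":0,"tz":19,"ax":0,"ay":77.4,"az":0},{"claw":5,"tx":14,"ty":0,"tz":19,"ax":0,"ay":77.4,"az":0},{"claw":5,"tx":14,"ty":0,"tz":19,"ax":0,"ay":77.4,"az":0},{"claw":5,"tx":14,"ty":0,"tz":19,"ax":0,"ay":77.4,"az":0}]'

```text
time: 2.15
eef_pos: [0.6498, 0.1022, 0.3007]
tcp_rot: [-0.032, -0.706, 0.706, 0.033]
contact_force: [0.8, 0.8, 0.0]
opening: 0.587
```

```bash
python3 -c "
from h import *
to([.65,.1,.3],174.5);st()
im,d=cams.read_camera('wrist');cv2.imwrite('pics/w1.png',im);np.save('w1.npy',d)"
```

```text
t [-0.05  0.07  0.22] a [-0.    0.22  0.06] at [0.6498 0.1022 0.3007] F [0.8 0.8 0. ] t 2.15 op 0.587
{'time': 2.15, 'qpos': [0.0021, 0.2067, 1.5461, 0.0, 1.3899, 1.6649], 'eef_pos': [0.6498, 0.1022, 0.3007], 'tcp_rot': [-0.0322, -0.7063, 0.7064, 0.0329], 'contact_force': [0.7705, 0.754, 0.0477], 'wrist_torque': [-0.0091, -0.0122, -0.0564], 'opening': 0.5865}
```

View pics/w1.png

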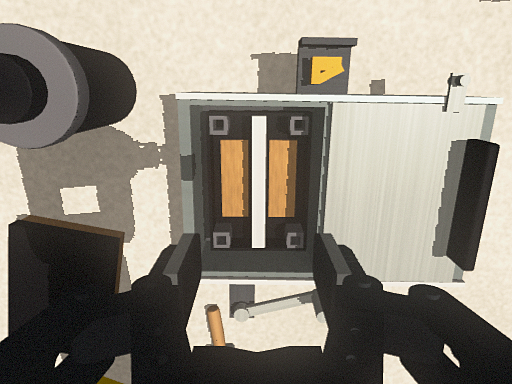

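```bash
python3 - <<'E'
from h import *
a=cv2.imread("pics/w1.png")
g=cv2.cvtColor(a,cv2.COLOR_BGR2GRAY)
cv2.imwrite("pics/w1c.png",cv2.resize(a[95:265,185:335],None,fx=3.5,fy=3.5,interpolation=cv2.INTER_CUBIC))
c=cam("wrist")
# socket dark squares enclosed by grey ring: find inner contours
P=[]
for (u,v) in [(219,125),(298,125),(222,240),(295,240)]:
    w=g[v-11:v+12,u-11:u+12]
    m=(w>60).astype(np.uint8)
    cs,h=cv2.findContours(m,cv2.RETR_CCOMP,cv2.CHAIN_APPROX_NONE)
    for k,x in enumerate(cs):
        A=cv2.contourArea(x)
        if A>15: 
            r=cv2.minAreaRect(x); print((u,v),"hole" if h[0][k][3]>=0 else "out",A,(r[0][0]+u-11,r[0][1]+v-11),r[1])
    p=cs and None
E
```

```text
(219, 125) out 411.5 (219.0, 124.0) (20.0, 22.0)
(219, 125) hole 60.0 (219.0, 123.5) (9.0, 8.0)
(298, 125) out 340.5 (297.5, 124.0) (20.0, 21.0)
(298, 125) hole 97.5 (299.5, 124.5) (11.0, 11.0)
(222, 240) out 269.0 (222.0, 238.0) (18.0, 18.0)
(222, 240) hole 62.0 (221.0, 239.5) (10.0, 9.0)
(295, 240) out 242.5 (294.5, 238.5) (19.0, 17.0)
(295, 240) hole 75.5 (295.0, 240.0) (10.0, 10.0)
```

View pics/w1c.png

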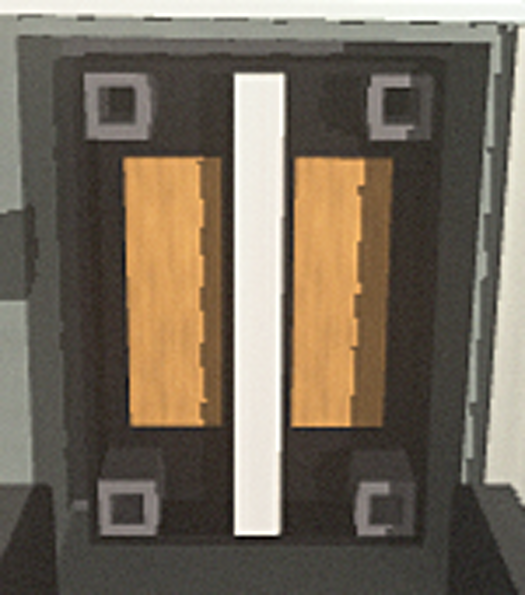

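```bash
cat >> h.py <<'E'
def fit4(c,px,sc,o,z):
    """px: (x+y+),(x+y-),(x-y-),(x-y+) socket rims in crop"""
    P=np.array([ray(c,o[0]+(u+.5)/sc-.5,o[1]+(v+.5)/sc-.5,z) for u,v in px])
    M=np.array([[71,46],[71,-46],[-71,-46],[-71,46]])/1000
    A,_=cv2.estimateAffinePartial2D(M,P[:,:2])
    m=P.mean(0); yaw=np.degrees(np.arctan2(A[1,0],A[0,0]))
    print("ctr",m.round(4),"yaw",yaw.round(2),"scale",np.hypot(A[0,0],A[1,0]).round(3),[np.linalg.norm(P[i]-P[(i+1)%4]).round(4) for i in range(4)])
    return m,yaw
E
python3 - <<'E'
from h import *
c=cam("wrist")
fit4(c,[(119,106),(400,106),(386,509),(129,509)],3.5,(185,95),.05)
# bar
for u,v in [(234,72),(283,72),(234,536),(283,536),(258.5,72),(258.5,536)]:
    print(ray(c,185+(u+.5)/3.5-.5,95+(v+.5)/3.5-.5,.05).round(4))
def p(u,v,z): print((u,v),ray(c,u,v,z).round(4))
print("catch tip/post")
p(313,73,.105);p(318,306,.135)
p(498,98,.089);p(178,95,.089)
im=cv2.imread("pics/w1.png");cv2.imwrite("pics/w1d.png",cv2.resize(im[70:320,300:512],None,fx=2.4,fy=2.4))
to([0,0,0])
E
```

```text
Traceback (most recent call last):
  File "h.py", line 36, in fit4
    A,_=cv2.estimateAffinePartial2D(M,P[:,:2])
        ~~~~~~~~~~~~~~~~~~~~~~~~~~~^^^^^^^^^^^
cv2.error: OpenCV(4.12.0) /io/opencv/modules/calib3d/src/ptsetreg.cpp:1108: error: (-215:Assertion failed) count >= 0 && to.checkVector(2) == count in function 'estimateAffinePartial2D'
```

```bash
sed -i 's/estimateAffinePartial2D(M,P\[:,:2\])/estimateAffinePartial2D(M.astype(np.float32),np.ascontiguousarray(P[:,:2]).astype(np.float32))/' h.py
python3 - <<'E'
from h import *
c=cam("wrist")
fit4(c,[(119,106),(400,106),(386,509),(129,509)],3.5,(185,95),.05)
for u,v in [(258.5,72),(258.5,536)]:
    print(ray(c,185+(u+.5)/3.5-.5,95+(v+.5)/3.5-.5,.05).round(4))
def p(u,v,z): print((u,v),ray(c,u,v,z).round(4))
p(313,73,.105);p(318,306,.135)
p(498,98,.089);p(178,95,.089)
im=cv2.imread("pics/w1.png");cv2.imwrite("pics/w1d.png",cv2.resize(im[70:320,300:512],None,fx=2.4,fy=2.4))
y=15.4-180
x=np.array([np.cos(np.radians(y)),np.sin(np.radians(y))])
to([.4596-.043*x[0],-.4097-.043*x[1],.3],y)
E
```

```text
ctr [0.6086 0.1042 0.05  ] yaw -5.29 scale 0.995 [np.float64(0.0907), np.float64(0.1417), np.float64(0.0914), np.float64(0.1417)]
[0.6899 0.097  0.05  ]
[0.5276 0.1114 0.05  ]
(313, 73) [0.728  0.0428 0.105 ]
(318, 306) [0.4976 0.0526 0.135 ]
(498, 98) [ 0.6882 -0.1423  0.089 ]
(178, 95) [0.7197 0.1749 0.089 ]
t [10.41  0.09 51.17] a [  0.   -20.45   0.05] at [0.6497 0.1023 0.3008] F [ 0.3 -0.2  0.2] t 2.2 op 0.585
```

View pics/w1d.png

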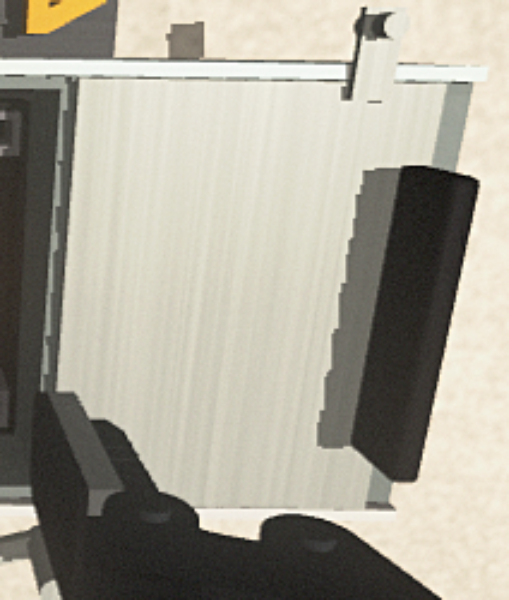

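Call:
play_rows --steps '[{"claw":5,"tx":10.4,"ty":0,"tz":51.2,"ax":0,"ay":-20.5,"az":0},{"claw":5,"tx":10.4,"ty":0,"tz":51.2,"ax":0,"ay":-20.5,"az":0},{"claw":5,"tx":10.4,"ty":0,"tz":51.2,"ax":0,"ay":-20.5,"az":0},{"claw":5,"tx":10.4,"ty":0,"tz":51.2,"ax":0,"ay":-20.5,"az":0},{"claw":5,"tx":10.4,"ty":0,"tz":51.2,"ax":0,"ay":-20.5,"az":0},{"claw":5,"tx":10.4,"ty":0,"tz":51.2,"ax":0,"ay":-20.5,"az":0},{"claw":5,"tx":10.4,"ty":0,"tz":51.2,"ax":0,"ay":-20.5,"az":0},{"claw":5,"tx":10.4,"ty":0,"tz":51.2,"ax":0,"ay":-20.5,"az":0},{"claw":5,"tx":10.4,"ty":0,"tz":51.2,"ax":0,"ay":-20.5,"az":0},{"claw":5,"tx":10.4,"ty":0,"tz":51.2,"ax":0,"ay":-20.5,"az":0},{"claw":5,"tx":10.4,"ty":0,"tz":51.2,"ax":0,"ay":-20.5,"az":0},{"claw":5,"tx":10.4,"ty":0,"tz":51.2,"ax":0,"ay":-20.5,"az":0}]'

```text
time: 3.2
eef_pos: [0.5064, -0.376, 0.3013]
tcp_rot: [-0.095, 0.701, -0.701, 0.095]
contact_force: [0.6, -0.1, -0.8]
opening: 0.587
```

Call:
play_rows --steps '[{"claw":5,"tx":0,"ty":0,"tz":0,"ax":0,"ay":0,"az":0},{"claw":5,"tx":0,"ty":0,"tz":0,"ax":0,"ay":0,"az":0}]'

```text
time: 3.37
eef_pos: [0.5063, -0.3762, 0.3007]
tcp_rot: [-0.094, 0.701, -0.701, 0.094]
contact_force: [0.9, 0.2, 0.2]
opening: 0.58
```

```bash
python3 -c "
from h import *
st()
im,d=cams.read_camera('wrist');cv2.imwrite('pics/w2.png',im);np.save('w2.npy',d)"
```

```text
{'time': 3.3667, 'qpos': [-0.7997, 0.1464, 1.6147, 0.0003, 1.3815, 0.5051], 'eef_pos': [0.5063, -0.3762, 0.3007], 'tcp_rot': [-0.0939, 0.7012, -0.7005, 0.0936], 'contact_force': [0.9184, 0.1797, 0.1517], 'wrist_torque': [0.0222, 0.0303, -0.0094], 'opening': 0.5797}
```

View pics/w2.png

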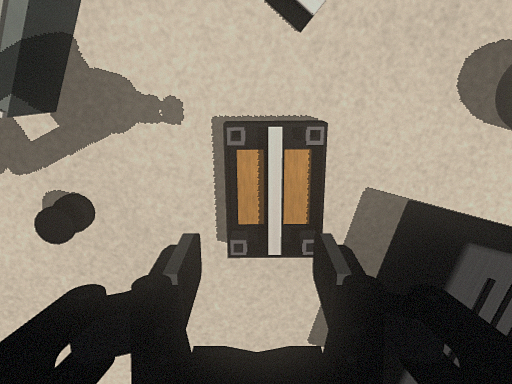

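```bash
python3 - <<'E'
from h import *
a=cv2.imread("pics/w2.png")
cv2.imwrite("pics/w2c.png",cv2.resize(a[110:265,210:340],None,fx=3.5,fy=3.5,interpolation=cv2.INTER_CUBIC))
C=cloud(cam("wrist"),np.load("w2.npy"))
for u,v in[(430,220),(470,230),(400,260),(500,340),(275,190)]: print((u,v),C[v,u].round(3))
C=cloud(cam("top"),np.load("top0.npy"))
for u,v in[(425,200),(430,240),(480,215)]: print("top",(u,v),C[v,u].round(3))
E
```

```text
(430, 220) [ 0.485 -0.588  0.069]
(470, 230) [ 0.49  -0.626  0.087]
(400, 260) [ 0.419 -0.588  0.045]
(500, 340) [ 0.533 -0.428  0.374]
(275, 190) [ 0.466 -0.408  0.044]
top (425, 200) [ 0.465 -0.591  0.044]
top (430, 240) [ 0.328 -0.589  0.062]
top (480, 215) [ 0.404 -0.72   0.134]
```

View pics/w2c.png

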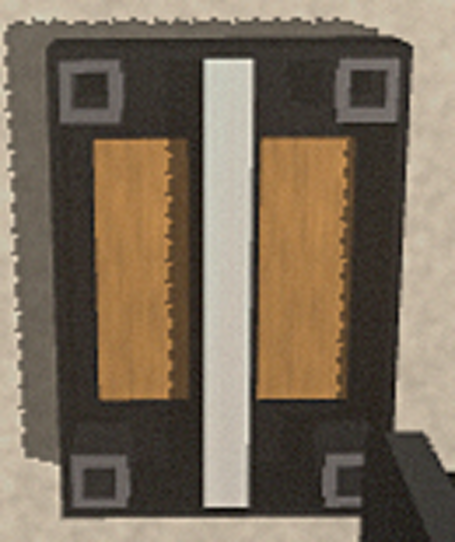

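```bash
python3 - <<'E'
from h import *
c=cam("wrist")
m,y=fit4(c,[(91,92),(368,90),(352,480),(101.5,480)],3.5,(210,110),.044)
for u,v in [(229,59),(227,507)]:
    print(ray(c,210+(u+.5)/3.5-.5,110+(v+.5)/3.5-.5,.044).round(4))
to([m[0],m[1],.08],y-180)
to([m[0],m[1],.019],y-180)
E
```

```text
ctr [ 0.4612 -0.4091  0.044 ] yaw 15.61 scale 0.992 [np.float64(0.0916), np.float64(0.1411), np.float64(0.0909), np.float64(0.1405)]
[ 0.539 -0.387  0.044]
[ 0.383  -0.4312  0.044 ]
t [ 5.33 22.09  2.14] a [ 0.07 -0.28 -0.  ] at [ 0.507  -0.3746  0.3009] F [-0.4  0.3 -0.6] t 3.42 op 0.585
t [ 5.33 28.19  2.14] a [ 0.07 -0.28 -0.  ] at [ 0.507  -0.3746  0.3009] F [-0.4  0.3 -0.6] t 3.42 op 0.585
```

Call:
play_rows --steps '[{"claw":5,"tx":5.3,"ty":10,"tz":2.1,"ax":0,"ay":-0.3,"az":0},{"claw":5,"tx":5.3,"ty":10,"tz":2.1,"ax":0,"ay":-0.3,"az":0},{"claw":5,"tx":5.3,"ty":10,"tz":2.1,"ax":0,"ay":-0.3,"az":0},{"claw":5,"tx":5.3,"ty":20,"tz":2.1,"ax":0,"ay":-0.3,"az":0},{"claw":5,"tx":5.3,"ty":20,"tz":2.1,"ax":0,"ay":-0.3,"az":0},{"claw":5,"tx":5.3,"ty":20,"tz":2.1,"ax":0,"ay":-0.3,"az":0},{"claw":5,"tx":5.3,"ty":20,"tz":2.1,"ax":0,"ay":-0.3,"az":0}]'

```text
time: 4.0
eef_pos: [0.4599, -0.4035, 0.095]
tcp_rot: [-0.099, 0.704, -0.697, 0.095]
contact_force: [-0.3, 0.1, -0.1]
opening: 0.587
```

```bash
python3 -c "
from h import *
to([.4612,-.4091,.019],-164.4);st()
im,d=cams.read_camera('wrist');cv2.imwrite('pics/w3.png',im);np.save('w3.npy',d)"
```

```text
t [-0.    7.59  0.66] a [0.64 0.22 0.26] at [ 0.4599 -0.4035  0.095 ] F [-0.3  0.1 -0.1] t 4.0 op 0.587
{'time': 4.0, 'qpos': [-0.8859, 0.2996, 1.8263, 0.0004, 1.0277, 0.4085], 'eef_pos': [0.4599, -0.4035, 0.095], 'tcp_rot': [-0.0995, 0.7041, -0.6967, 0.0952], 'contact_force': [-0.3208, 0.1098, -0.1118], 'wrist_torque': [-0.0147, 0.0044, 0.0072], 'opening': 0.5872}
```

View pics/w3.png

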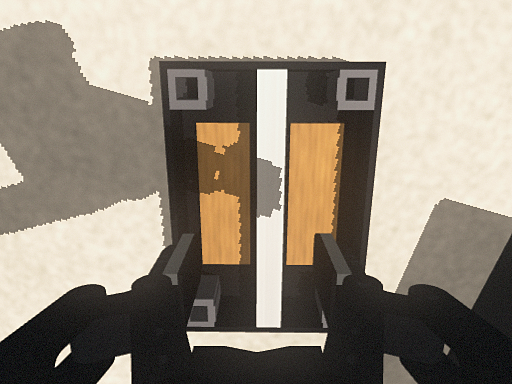

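Call:
play_rows --steps '[{"claw":5,"tx":0,"ty":0,"tz":0,"ax":0,"ay":0,"az":0},{"claw":5,"tx":0,"ty":0,"tz":0,"ax":0,"ay":0,"az":0},{"claw":5,"tx":0,"ty":0,"tz":0,"ax":0,"ay":0,"az":0}]'

```text
time: 4.3
eef_pos: [0.4635, -0.4096, 0.1045]
tcp_rot: [0.096, -0.699, 0.702, -0.098]
contact_force: [0.2, -0.2, 0.3]
opening: 0.587
```

```bash
python3 -c "
from h import *
to([.4612,-.4091,.020],-164.4)
im,d=cams.read_camera('wrist');cv2.imwrite('pics/w4.png',im);np.save('w4.npy',d)
cv2.imwrite('pics/w4c.png',cv2.resize(im[50:350,130:400],None,fx=2,fy=2))
to([.4612,-.4091,.020],-164.4)"
```

```text
t [ 0.22  8.45 -0.15] a [-0.28  0.1  -0.13] at [ 0.4635 -0.4096  0.1045] F [ 0.2 -0.2  0.3] t 4.3 op 0.587
t [ 0.2   8.41 -0.13] a [-0.25  0.08 -0.11] at [ 0.4632 -0.4095  0.1041] F [-0.5 -0.6  1.1] t 4.35 op 0.588
```

View pics/w4c.png

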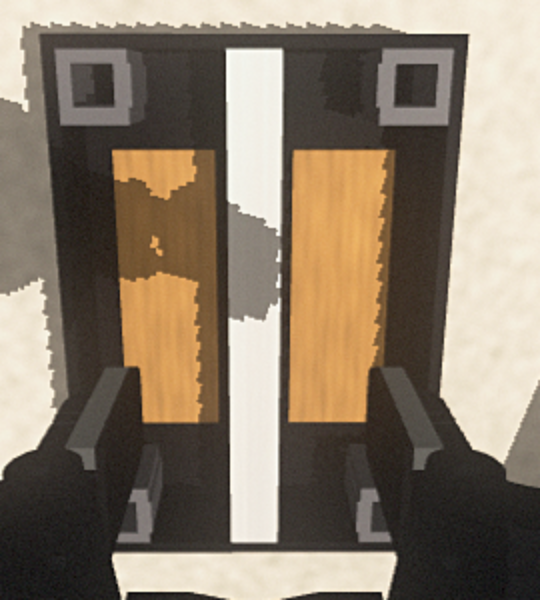

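Call:
play_rows --grip_force 60 --steps '[{"claw":5,"tx":0,"ty":2,"tz":0,"ax":0,"ay":0,"az":0},{"claw":5,"tx":0,"ty":4,"tz":0,"ax":0,"ay":0,"az":0},{"claw":5,"tx":0,"ty":6,"tz":0,"ax":0,"ay":0,"az":0},{"claw":5,"tx":0,"ty":7.4,"tz":0,"ax":0,"ay":0,"az":0},{"claw":5,"tx":0,"ty":8,"tz":0,"ax":0,"ay":0,"az":0},{"claw":5,"tx":0,"ty":8,"tz":0,"ax":0,"ay":0,"az":0},{"claw":5,"tx":0,"ty":8,"tz":0,"ax":0,"ay":0,"az":0},{"claw":5,"tx":0,"ty":8,"tz":0,"ax":0,"ay":0,"az":0}]'

```text
time: 5.02
eef_pos: [0.4627, -0.4095, 0.0229]
tcp_rot: [0.096, -0.7, 0.701, -0.097]
contact_force: [1.0, 0.0, -0.3]
opening: 0.587
```

```bash
python3 -c "
from h import *
to([.4612,-.4091,.020],-164.4)"
```

```text
t [ 0.13  0.29 -0.08] a [-0.14  0.03 -0.06] at [ 0.4627 -0.4095  0.0229] F [ 1.   0.  -0.3] t 5.02 op 0.587
```

Call:
play_rows --grip_force 60 --steps '[{"claw":5,"tx":0.1,"ty":0.3,"tz":0,"ax":0,"ay":0,"az":0},{"claw":3,"tx":0.1,"ty":0.3,"tz":0,"ax":0,"ay":0,"az":0},{"claw":0.8,"tx":0.1,"ty":0.3,"tz":0,"ax":0,"ay":0,"az":0},{"claw":0.8,"tx":0.1,"ty":0.3,"tz":0,"ax":0,"ay":0,"az":0},{"claw":0.8,"tx":0.1,"ty":0.3,"tz":0,"ax":0,"ay":0,"az":0},{"claw":0.8,"tx":0.1,"ty":0.3,"tz":0,"ax":0,"ay":0,"az":0},{"claw":0.8,"tx":0.1,"ty":0.3,"tz":0,"ax":0,"ay":0,"az":0},{"claw":0.8,"tx":0.1,"ty":0.3,"tz":0,"ax":0,"ay":0,"az":0}]'

```text
time: 5.68
eef_pos: [0.4611, -0.4091, 0.0189]
tcp_rot: [0.096, -0.7, 0.701, -0.096]
contact_force: [-0.6, 0.9, 4.0]
opening: 0.178
```

```bash
python3 -c "
from h import *
to([.4612,-.4091,.020],-164.4)"
```

```text
t [-0.01 -0.11  0.01] a [-0.03  0.03 -0.02] at [ 0.4611 -0.4091  0.0189] F [-0.6  0.9  4. ] t 5.68 op 0.178
```

Call:
play_rows --steps '[{"claw":0.8,"tx":0,"ty":-1,"tz":0,"ax":0,"ay":0,"az":0},{"claw":0.8,"tx":0,"ty":-3,"tz":0,"ax":0,"ay":0,"az":0},{"claw":0.8,"tx":0,"ty":-6,"tz":0,"ax":0,"ay":0,"az":0},{"claw":0.8,"tx":0,"ty":-9,"tz":0,"ax":0,"ay":0,"az":0},{"claw":0.8,"tx":0,"ty":-12,"tz":0,"ax":0,"ay":0,"az":0},{"claw":0.8,"tx":0,"ty":-15,"tz":0,"ax":0,"ay":0,"az":0},{"claw":0.8,"tx":0,"ty":-18,"tz":0,"ax":0,"ay":0,"az":0},{"claw":0.8,"tx":0,"ty":-20,"tz":0,"ax":0,"ay":0,"az":0},{"claw":0.8,"tx":0,"ty":-20,"tz":0,"ax":0,"ay":0,"az":0},{"claw":0.8,"tx":0,"ty":-20,"tz":0,"ax":0,"ay":0,"az":0}]'

```text
time: 6.52
eef_pos: [0.461, -0.4089, 0.2189]
tcp_rot: [0.096, -0.7, 0.701, -0.097]
contact_force: [-0.7, -0.5, -4.1]
opening: 0.174
```

```bash
python3 -c "
from h import *
to([.6086,.1042,.22],174.7)
im,d=cams.read_camera('wrist');cv2.imwrite('pics/w5.png',im)"
```

```text
t [-28.05  -0.16 -45.43] a [-0.08 20.94 -0.05] at [ 0.461  -0.4089  0.2189] F [-0.7 -0.5 -4.1] t 6.52 op 0.174
```

View pics/w5.png

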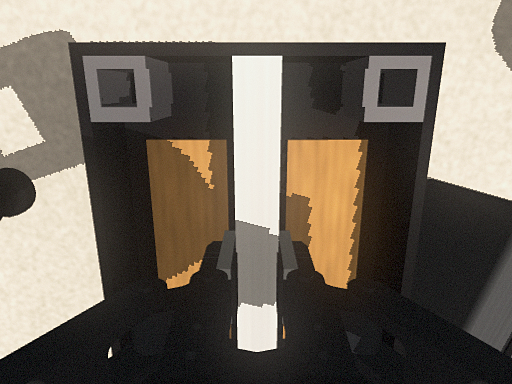

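```bash
python3 - <<'E'
from h import *
c=cam("wrist"); s=ctrl.get_state(); e=np.array(s["eef_pos"]); z=e[2]+.025
Rt=R.from_quat(s["tcp_rot"]).inv()
for n,u,v in [("TLrim",83,56),("TRrim",431,56),("TLhole",116.5,87),("TRhole",398,87),("wallTL",70,42.5),("wallTR",445,42.5),("barL",232.5,56),("barR",281.5,56)]:
    print(n,(Rt.apply(ray(c,u,v,z)-e)*1000).round(1))
E
```

```text
TLrim [-79.9 -25.  -55.9]
TRrim [-79.7 -25.2  55.7]
TLhole [-70.3 -25.  -46.3]
TRhole [-70.1 -25.2  46.2]
wallTL [-83.9 -24.9 -59.5]
wallTR [-83.7 -25.2  59.6]
barL [-79.8 -25.1  -7.9]
barR [-79.8 -25.1   7.8]
```

Call:
play_rows --steps '[{"claw":0.8,"tx":-1.5,"ty":0,"tz":-2,"ax":0,"ay":1,"az":0},{"claw":0.8,"tx":-3,"ty":0,"tz":-5,"ax":0,"ay":2,"az":0},{"claw":0.8,"tx":-5,"ty":0,"tz":-8.5,"ax":0,"ay":4,"az":0},{"claw":0.8,"tx":-7,"ty":0,"tz":-12,"ax":0,"ay":6,"az":0},{"claw":0.8,"tx":-9,"ty":0,"tz":-15.5,"ax":0,"ay":8,"az":0},{"claw":0.8,"tx":-12,"ty":0,"tz":-19,"ax":0,"ay":9,"az":0},{"claw":0.8,"tx":-14,"ty":0,"tz":-22.5,"ax":0,"ay":10,"az":0},{"claw":0.8,"tx":-16,"ty":0,"tz":-26,"ax":0,"ay":12,"az":0},{"claw":0.8,"tx":-18,"ty":0,"tz":-29.5,"ax":0,"ay":14,"az":0},{"claw":0.8,"tx":-20,"ty":0,"tz":-33,"ax":0,"ay":15,"az":0},{"claw":0.8,"tx":-22,"ty":0,"tz":-36,"ax":0,"ay":17,"az":0},{"claw":0.8,"tx":-24,"ty":0,"tz":-39,"ax":0,"ay":18,"az":0}]'

```text
time: 7.57
eef_pos: [0.5852, 0.0338, 0.2145]
tcp_rot: [0.013, 0.707, -0.707, -0.017]
contact_force: [0.5, -0.2, -2.9]
opening: 0.175
```

```bash
python3 -c "
from h import *
to([.6086,.1042,.22],174.7)"
```

```text
t [-2.04 -0.56 -7.13] a [0.01 2.89 0.36] at [0.5852 0.0338 0.2145] F [ 0.5 -0.2 -2.9] t 7.57 op 0.175
```

Call:
play_rows --steps '[{"claw":0.8,"tx":-2,"ty":0,"tz":-5,"ax":0,"ay":2.5,"az":0.2},{"claw":0.8,"tx":-2.2,"ty":0,"tz":-7,"ax":0,"ay":2.9,"az":0.2},{"claw":0.8,"tx":-2.2,"ty":0,"tz":-7,"ax":0,"ay":2.9,"az":0.2},{"claw":0.8,"tx":-2.2,"ty":0,"tz":-7,"ax":0,"ay":2.9,"az":0.2},{"claw":0.8,"tx":-2.2,"ty":0,"tz":-7,"ax":0,"ay":2.9,"az":0.2},{"claw":0.8,"tx":-2.2,"ty":0,"tz":-7,"ax":0,"ay":2.9,"az":0.2}]'

```text
time: 8.07
eef_pos: [0.6108, 0.0995, 0.2163]
tcp_rot: [-0.033, -0.706, 0.707, 0.033]
contact_force: [-0.1, -0.7, -1.2]
opening: 0.173
```

```bash
python3 -c "
from h import *
to([.6094,.1041,.12],174.8)"
```

```text
t [ 0.18  9.63 -0.45] a [-0.03 -0.13 -0.01] at [0.6108 0.0995 0.2163] F [-0.1 -0.7 -1.2] t 8.07 op 0.173
```

Call:
play_rows --steps '[{"claw":0.8,"tx":0.1,"ty":3,"tz":-0.4,"ax":0,"ay":-0.1,"az":0},{"claw":0.8,"tx":0.1,"ty":6,"tz":-0.4,"ax":0,"ay":-0.1,"az":0},{"claw":0.8,"tx":0.1,"ty":9,"tz":-0.4,"ax":0,"ay":-0.1,"az":0},{"claw":0.8,"tx":0.1,"ty":9.6,"tz":-0.4,"ax":0,"ay":-0.1,"az":0},{"claw":0.8,"tx":0.1,"ty":9.6,"tz":-0.4,"ax":0,"ay":-0.1,"az":0},{"claw":0.8,"tx":0.1,"ty":9.6,"tz":-0.4,"ax":0,"ay":-0.1,"az":0},{"claw":0.8,"tx":0.1,"ty":9.6,"tz":-0.4,"ax":0,"ay":-0.1,"az":0},{"claw":0.8,"tx":0.1,"ty":9.6,"tz":-0.4,"ax":0,"ay":-0.1,"az":0},{"claw":0.8,"tx":0.1,"ty":9.6,"tz":-0.4,"ax":0,"ay":-0.1,"az":0},{"claw":0.8,"tx":0.1,"ty":9.6,"tz":-0.4,"ax":0,"ay":-0.1,"az":0},{"claw":0.8,"tx":0.1,"ty":9.6,"tz":-0.4,"ax":0,"ay":-0.1,"az":0},{"claw":0.8,"tx":0.1,"ty":9.6,"tz":-0.4,"ax":0,"ay":-0.1,"az":0}]'

```text
time: 9.07
eef_pos: [0.6116, 0.1046, 0.1228]
tcp_rot: [-0.033, -0.706, 0.706, 0.03]
contact_force: [0.6, 0.3, -3.2]
opening: 0.177
```

```bash
python3 -c "
from h import *
to([.6094,.1041,.12],174.8)
im,d=cams.read_camera('wrist');cv2.imwrite('pics/w6.png',im)
im,d=cams.read_camera('scene');cv2.imwrite('pics/s6.png',cv2.resize(im[140:290,210:370],None,fx=4,fy=4,interpolation=cv2.INTER_CUBIC))
to([.6094,.1041,.12],174.8)"
```

```text
t [0.22 0.28 0.07] a [ 0.01  0.04 -0.24] at [0.6116 0.1046 0.1228] F [ 0.6  0.3 -3.2] t 9.07 op 0.177
t [0.2  0.24 0.07] a [ 0.    0.04 -0.2 ] at [0.6115 0.1046 0.1224] F [ 0.9  0.2 -3. ] t 9.17 op 0.177
```

View pics/w6.png

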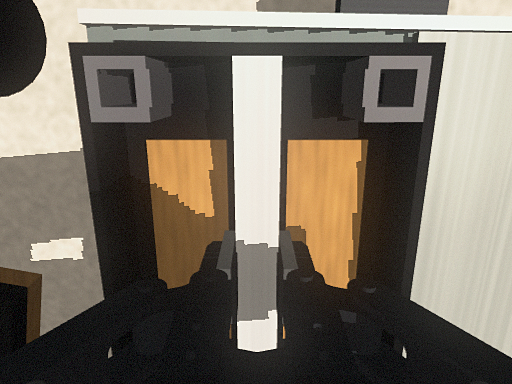

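View pics/s6.png

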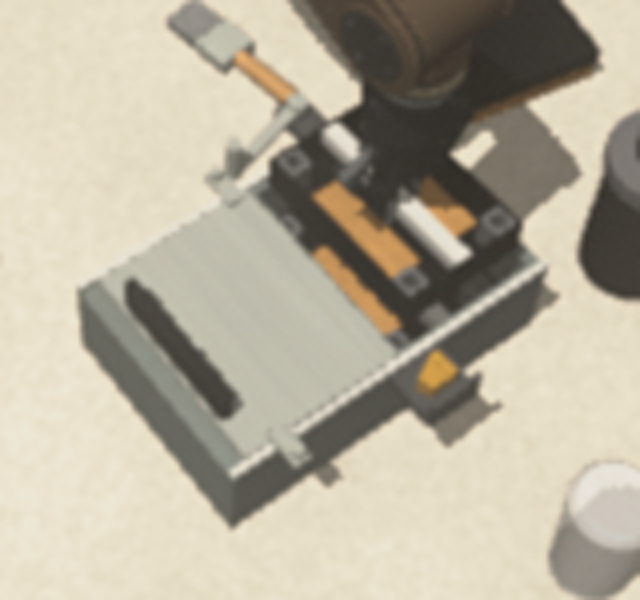

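Call:
play_rows --steps '[{"claw":0.8,"tx":0,"ty":2,"tz":0,"ax":0,"ay":0,"az":0},{"claw":0.8,"tx":0,"ty":4,"tz":0,"ax":0,"ay":0,"az":0},{"claw":0.8,"tx":0,"ty":4,"tz":0,"ax":0,"ay":0,"az":0},{"claw":0.8,"tx":0,"ty":4,"tz":0,"ax":0,"ay":0,"az":0},{"claw":0.8,"tx":0,"ty":4,"tz":0,"ax":0,"ay":0,"az":0},{"claw":0.8,"tx":0,"ty":4,"tz":0,"ax":0,"ay":0,"az":0},{"claw":0.8,"tx":0,"ty":4,"tz":0,"ax":0,"ay":0,"az":0},{"claw":0.8,"tx":0,"ty":4,"tz":0,"ax":0,"ay":0,"az":0},{"claw":0.8,"tx":0,"ty":4,"tz":0,"ax":0,"ay":0,"az":0},{"claw":0.8,"tx":0,"ty":4,"tz":0,"ax":0,"ay":0,"az":0},{"claw":0.8,"tx":0,"ty":4,"tz":0,"ax":0,"ay":0,"az":0},{"claw":0.8,"tx":0,"ty":4,"tz":0,"ax":0,"ay":0,"az":0}]'

```text
time: 10.17
eef_pos: [0.6116, 0.1045, 0.0824]
tcp_rot: [-0.033, -0.706, 0.706, 0.031]
contact_force: [0.6, 0.4, -2.9]
opening: 0.169
```

```bash
python3 -c "
from h import *
to([.6094,.1041,.059],174.8)"
```

```text
t [0.23 2.34 0.06] a [ 0.    0.03 -0.2 ] at [0.6116 0.1045 0.0824] F [ 0.6  0.4 -2.9] t 10.17 op 0.169
```

Call:
play_rows --steps '[{"claw":0.8,"tx":0.22,"ty":0.6,"tz":0.05,"ax":0,"ay":0,"az":-0.2},{"claw":0.8,"tx":0.22,"ty":0.6,"tz":0.05,"ax":0,"ay":0,"az":-0.2},{"claw":0.8,"tx":0.22,"ty":0.6,"tz":0.05,"ax":0,"ay":0,"az":-0.2},{"claw":0.8,"tx":0.22,"ty":0.6,"tz":0.05,"ax":0,"ay":0,"az":-0.2},{"claw":0.8,"tx":0.22,"ty":0.6,"tz":0.05,"ax":0,"ay":0,"az":-0.2},{"claw":0.8,"tx":0.22,"ty":0.6,"tz":0.05,"ax":0,"ay":0,"az":-0.2}]'

```text
time: 10.67
eef_pos: [0.6095, 0.1042, 0.0764]
tcp_rot: [0.032, 0.706, -0.706, -0.032]
contact_force: [-0.4, -0.7, -3.1]
opening: 0.173
```

```bash
python3 -c "
from h import *
to([.6094,.1041,.059],174.8)"
```

```text
t [0.01 1.74 0.01] a [ 0.01  0.03 -0.02] at [0.6095 0.1042 0.0764] F [-0.4 -0.7 -3.1] t 10.67 op 0.173
```

Pose is right; lower gently in small steps.

Call:
play_rows --steps '[{"claw":0.8,"tx":0,"ty":0.3,"tz":0,"ax":0,"ay":0,"az":0},{"claw":0.8,"tx":0,"ty":0.6,"tz":0,"ax":0,"ay":0,"az":0},{"claw":0.8,"tx":0,"ty":0.8,"tz":0,"ax":0,"ay":0,"az":0},{"claw":0.8,"tx":0,"ty":1.0,"tz":0,"ax":0,"ay":0,"az":0},{"claw":0.8,"tx":0,"ty":1.0,"tz":0,"ax":0,"ay":0,"az":0}]'

```text
time: 11.08
eef_pos: [0.6089, 0.1042, 0.0655]
tcp_rot: [0.031, 0.706, -0.706, -0.032]
contact_force: [-0.2, 0.0, -2.7]
opening: 0.172
```

```bash
python3 -c "
from h import *
to([.6094,.1041,.059],174.8);st()"
```

```text
t [-0.05  0.65  0.01] a [-0.    0.03  0.08] at [0.6089 0.1042 0.0655] F [-0.2  0.  -2.7] t 11.08 op 0.172
{'time': 11.0833, 'qpos': [0.0054, 0.3463, 1.8287, 0.0001, 0.9679, 1.6663], 'eef_pos': [0.6089, 0.1042, 0.0655], 'tcp_rot': [0.0314, 0.7064, -0.7064, -0.0323], 'contact_force': [-0.1773, 0.0175, -2.7204], 'wrist_torque': [-0.0059, -0.0545, 0.0001], 'opening': 0.1719}
```

Call:
play_rows --steps '[{"claw":0.8,"tx":0,"ty":0.2,"tz":0,"ax":0,"ay":0,"az":0},{"claw":0.8,"tx":0,"ty":0.4,"tz":0,"ax":0,"ay":0,"az":0},{"claw":0.8,"tx":0,"ty":0.55,"tz":0,"ax":0,"ay":0,"az":0},{"claw":0.8,"tx":0,"ty":0.65,"tz":0,"ax":0,"ay":0,"az":0},{"claw":0.8,"tx":0,"ty":0.65,"tz":0,"ax":0,"ay":0,"az":0},{"claw":0.8,"tx":0,"ty":0.65,"tz":0,"ax":0,"ay":0,"az":0}]'

```text
time: 11.58
eef_pos: [0.6094, 0.1042, 0.0597]
tcp_rot: [0.032, 0.706, -0.706, -0.032]
contact_force: [-0.2, 0.8, -2.6]
opening: 0.175
```

```bash
python3 -c "
from h import *
to([.6094,.1041,.059],174.8)"
```

```text
t [-0.01  0.07  0.01] a [0.   0.04 0.01] at [0.6094 0.1042 0.0597] F [-0.2  0.8 -2.6] t 11.58 op 0.175
```

Call:
play_rows --steps '[{"claw":0.8,"tx":0,"ty":0.1,"tz":0,"ax":0,"ay":0,"az":0},{"claw":0.8,"tx":0,"ty":0.15,"tz":0,"ax":0,"ay":0,"az":0},{"claw":0.8,"tx":0,"ty":0.15,"tz":0,"ax":0,"ay":0,"az":0},{"claw":0.8,"tx":0,"ty":0.15,"tz":0,"ax":0,"ay":0,"az":0}]'

```text
time: 11.92
eef_pos: [0.6097, 0.1042, 0.0589]
tcp_rot: [0.032, 0.706, -0.706, -0.032]
contact_force: [-1.1, 0.3, 0.7]
opening: 0.172
```

```bash
python3 -c "
from h import *
to([.6094,.1041,.059],174.8)"
```

```text
t [ 0.03 -0.01  0.02] a [ 0.01  0.04 -0.04] at [0.6097 0.1042 0.0589] F [-1.1  0.3  0.7] t 11.92 op 0.172
```

Call:
play_rows --steps '[{"claw":2.5,"tx":0,"ty":0,"tz":0,"ax":0,"ay":0,"az":0},{"claw":5,"tx":0,"ty":0,"tz":0,"ax":0,"ay":0,"az":0},{"claw":5,"tx":0,"ty":0,"tz":0,"ax":0,"ay":0,"az":0},{"claw":5,"tx":0,"ty":0,"tz":0,"ax":0,"ay":0,"az":0},{"claw":5,"tx":0,"ty":-2,"tz":0,"ax":0,"ay":0,"az":0},{"claw":5,"tx":0,"ty":-5,"tz":0,"ax":0,"ay":0,"az":0},{"claw":5,"tx":0,"ty":-9,"tz":0,"ax":0,"ay":0,"az":0},{"claw":5,"tx":0,"ty":-13,"tz":0,"ax":0,"ay":0,"az":0},{"claw":5,"tx":0,"ty":-17,"tz":0,"ax":0,"ay":0,"az":0},{"claw":5,"tx":0,"ty":-19,"tz":0,"ax":0,"ay":0,"az":0},{"claw":5,"tx":0,"ty":-19,"tz":0,"ax":0,"ay":0,"az":0},{"claw":5,"tx":0,"ty":-19,"tz":0,"ax":0,"ay":0,"az":0}]'

```text
time: 12.92
eef_pos: [0.6103, 0.1042, 0.2505]
tcp_rot: [0.033, 0.706, -0.706, -0.03]
contact_force: [0.0, -0.3, 0.0]
opening: 0.586
```

```bash
python3 - <<'E'
from h import *
st()
c=cam("wrist")
im,d=cams.read_camera('wrist');cv2.imwrite('pics/w7.png',im)
C=cloud(c,d);np.save("C7.npy",C)
s,d=cams.read_camera('scene');cv2.imwrite('pics/s7.png',cv2.resize(s[140:290,210:370],None,fx=4,fy=4,interpolation=cv2.INTER_CUBIC))
E
```

```text
{'time': 12.9167, 'qpos': [0.0054, 0.1483, 1.7036, 0.0, 1.2854, 1.6663], 'eef_pos': [0.6103, 0.1042, 0.2505], 'tcp_rot': [0.0334, 0.7065, -0.7063, -0.0303], 'contact_force': [0.0084, -0.3335, 0.0277], 'wrist_torque': [-0.0023, -0.0426, 0.0358], 'opening': 0.5865}
```

View pics/w7.png

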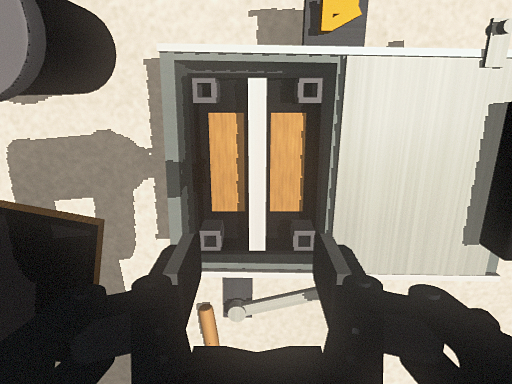

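View pics/s7.png

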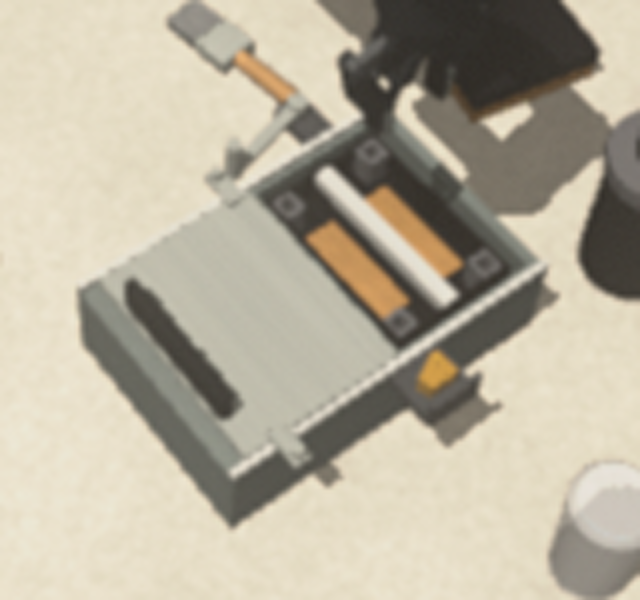

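```bash
python3 - <<'E'
from h import *
C=np.load("C7.npy")
for v in(82,120,160,200,240): print("bar",np.median(C[v-2:v+3,253:262].reshape(-1,3),0).round(4))
for u,v in[(196,90),(301,90),(318,90),(202,241),(220,241),(295,241),(312,241)]: print("rim",(u,v),C[v,u].round(4))
for u,v in[(190,50),(300,49)]: print("strip",C[v,u].round(4))
c=cam("wrist")
for u,v in[(160,53),(497,275)]:print(ray(c,u,v,.089).round(4))
print(ray(c,235,309,.09))
E
```

```text
bar [0.6856 0.0974 0.0839]
bar [0.6536 0.1003 0.084 ]
bar [0.6177 0.1036 0.0841]
bar [0.5793 0.1071 0.0838]
bar [0.5387 0.1109 0.0843]
rim (196, 90) [0.6838 0.1504 0.0849]
rim (301, 90) [0.6755 0.0601 0.0843]
rim (318, 90) [0.6742 0.0457 0.0855]
rim (202, 241) [0.5422 0.1647 0.0833]
rim (220, 241) [0.5406 0.1471 0.0834]
rim (295, 241) [0.534  0.074  0.0835]
rim (312, 241) [0.5329 0.0575 0.0844]
strip [0.7148 0.1487 0.0973]
strip [0.7075 0.0605 0.096 ]
[0.7123 0.174  0.089 ]
[ 0.4808 -0.1202  0.089 ]
[0.46664646 0.13945836 0.09      ]
```

```bash
cat >> h.py <<'E'
S0=np.array([.607,.106]); SY=-5.6
def sw(x,y,z):
    a=np.radians(SY); return [S0[0]+(np.cos(a)*x-np.sin(a)*y)/1000,S0[1]+(np.sin(a)*x+np.cos(a)*y)/1000,z/1000]
E
python3 - <<'E'
from h import *
im=cv2.imread("pics/w1.png");d=np.load("w1.npy")
T=cv2.imread("pics/top0.png");C=cloud(cam("top"),np.load("top0.npy"))
a=np.radians(SY); Rm=np.array([[np.cos(a),np.sin(a)],[-np.sin(a),np.cos(a)]])
for v in range(183,195):
    print(v,[tuple(int(x) for x in np.r_[(Rm@(C[v,u,:2]-S0))*1000,C[v,u,2]*1000]) for u in range(236,247)])
to(sw(-86,-71,180),174.4); to(sw(-86,-71,112),174.4)
E
```

```text
183 [(-94, -58, 88), (-93, -62, 88), (-93, -65, 90), (-92, -68, 85), (-94, -72, 99), (-94, -75, 97), (-94, -79, 102), (-94, -82, 100), (-93, -85, 97), (-92, -88, 98), (-93, -92, 105)]
184 [(-99, -59, 97), (-97, -62, 92), (-98, -66, 96), (-97, -69, 93), (-97, -72, 95), (-96, -75, 92), (-97, -79, 101), (-97, -82, 101), (-97, -86, 101), (-96, -89, 102), (-97, -92, 106)]
185 [(-102, -60, 97), (-102, -63, 97), (-101, -66, 97), (-102, -70, 101), (-100, -73, 96), (-99, -76, 92), (-101, -79, 101), (-99, -83, 96), (-101, -86, 104), (-99, -89, 99), (-99, -92, 101)]
186 [(-103, -59, 83), (-113, -66, 139), (-113, -69, 137), (-112, -72, 138), (-103, -73, 90), (-103, -76, 94), (-104, -80, 100), (-103, -83, 99), (-103, -86, 99), (-103, -90, 101), (-103, -93, 102)]
187 [(-116, -63, 135), (-116, -66, 135), (-115, -69, 136), (-115, -72, 133), (-114, -75, 134), (-103, -76, 77), (-107, -80, 99), (-107, -83, 100), (-107, -87, 103), (-106, -90, 102), (-106, -93, 103)]
188 [(-119, -63, 133), (-119, -66, 137), (-119, -69, 136), (-118, -72, 134), (-118, -76, 134), (-103, -75, 59), (-111, -81, 101), (-111, -8
[... 736 characters left out ...]
-107, -71, 0), (-125, -79, 104), (-124, -82, 99), (-124, -85, 100), (-123, -89, 101), (-123, -92, 102), (-104, -92, -1)]
193 [(-111, -57, -2), (-111, -60, -1), (-112, -64, 2), (-110, -67, -4), (-110, -71, -1), (-110, -75, 0), (-109, -78, -1), (-109, -82, 0), (-108, -85, -6), (-109, -89, 2), (-109, -92, 3)]
194 [(-116, -58, 1), (-115, -61, 0), (-114, -64, -5), (-114, -68, 0), (-114, -72, 1), (-113, -75, -1), (-113, -79, 0), (-112, -82, -3), (-112, -86, 0), (-112, -89, 1), (-112, -93, 3)]
t [8.8  6.68 6.86] a [-0.01  0.43  0.16] at [0.6085 0.1041 0.2465] F [ 0.2 -0.8 -0.2] t 13.02 op 0.587
t [ 8.78 13.48  6.86] a [-0.01  0.43  0.16] at [0.6085 0.1041 0.2465] F [ 0.2 -0.8 -0.2] t 13.02 op 0.587
```

```bash
python3 - <<'E'
from h import *
to(sw(-84,-61,180),174.4); to(sw(-84,-61,116),174.4)
E
```

```text
t [8.6  6.68 5.86] a [-0.01  0.43  0.16] at [0.6085 0.1041 0.2465] F [ 0.2 -0.8 -0.2] t 13.02 op 0.587
t [ 8.58 13.08  5.86] a [-0.01  0.43  0.16] at [0.6085 0.1041 0.2465] F [ 0.2 -0.8 -0.2] t 13.02 op 0.587
```

Call:
play_rows --steps '[{"claw":0,"tx":3,"ty":0,"tz":2,"ax":0,"ay":0,"az":0},{"claw":0,"tx":6,"ty":1,"tz":4,"ax":0,"ay":0.4,"az":0.1},{"claw":0,"tx":8.6,"ty":4,"tz":5.8,"ax":0,"ay":0.4,"az":0.1},{"claw":0,"tx":8.6,"ty":6.5,"tz":5.8,"ax":0,"ay":0.4,"az":0.1},{"claw":0,"tx":8.6,"ty":6.5,"tz":5.8,"ax":0,"ay":0.4,"az":0.1},{"claw":0,"tx":8.6,"ty":6.5,"tz":5.8,"ax":0,"ay":0.4,"az":0.1},{"claw":0,"tx":8.6,"ty":6.5,"tz":5.8,"ax":0,"ay":0.4,"az":0.1},{"claw":0,"tx":8.6,"ty":6.5,"tz":5.8,"ax":0,"ay":0.4,"az":0.1}]'

```text
time: 13.68
eef_pos: [0.5203, 0.0543, 0.1851]
tcp_rot: [-0.036, -0.706, 0.706, 0.032]
contact_force: [0.3, -0.9, -0.0]
opening: 0.001
```

```bash
python3 - <<'E'
from h import *
to(sw(-84,-61,116),174.4)
im,d=cams.read_camera('wrist');cv2.imwrite('pics/w8.png',im)
E
```

```text
t [0.31 6.91 0.11] a [ 0.01  0.06 -0.27] at [0.5203 0.0543 0.1851] F [ 0.3 -0.9 -0. ] t 13.68 op 0.001
```

View pics/w8.png

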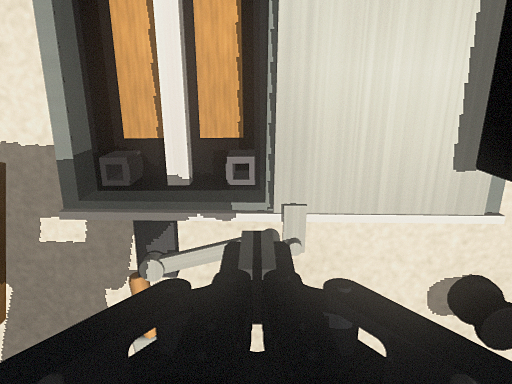

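```bash
python3 - <<'E'
from h import *
c=cam("wrist"); e=np.array(ctrl.get_state()["eef_pos"])
print("tip",proj(c,e),"post",proj(c,sw(-117,-70,135)),"postbase",proj(c,sw(-117,-70,92)),"pin",proj(c,sw(-120,-85,108)))
E
```

```text
tip [257.08435256 247.95430351] post [273.37106377 264.9432118 ] postbase [270.72205412 236.68633313] pin [292.95595367 249.97965266]
```

Call:
play_rows --steps '[{"claw":0,"tx":0,"ty":2,"tz":0.1,"ax":0,"ay":0,"az":-0.2},{"claw":0,"tx":0,"ty":4,"tz":0.1,"ax":0,"ay":0,"az":-0.2},{"claw":0,"tx":0,"ty":6,"tz":0.1,"ax":0,"ay":0,"az":-0.2},{"claw":0,"tx":0,"ty":6.9,"tz":0.1,"ax":0,"ay":0,"az":-0.2},{"claw":0,"tx":0,"ty":6.9,"tz":0.1,"ax":0,"ay":0,"az":-0.2},{"claw":0,"tx":0,"ty":6.9,"tz":0.1,"ax":0,"ay":0,"az":-0.2},{"claw":0,"tx":0,"ty":6.9,"tz":0.1,"ax":0,"ay":0,"az":-0.2},{"claw":0,"tx":0,"ty":6.9,"tz":0.1,"ax":0,"ay":0,"az":-0.2}]'

```text
time: 14.4
eef_pos: [0.5199, 0.0532, 0.1161]
tcp_rot: [0.035, 0.706, -0.706, -0.034]
contact_force: [0.4, -0.2, 0.5]
opening: 0.0
```

```bash
python3 - <<'E'
from h import *
to(sw(-84,-61,116),174.4);to(sw(-155,-61,116),174.4)
im,d=cams.read_camera('wrist');cv2.imwrite('pics/w9.png',im)
E
```

```text
t [ 0.24  0.01 -0.01] a [ 0.01  0.04 -0.08] at [0.5199 0.0532 0.1161] F [ 0.4 -0.2  0.5] t 14.4 op 0.0
t [ 7.34  0.   -0.02] a [ 0.01  0.04 -0.08] at [0.5199 0.0532 0.1161] F [ 0.4 -0.2  0.5] t 14.4 op 0.0
```

View pics/w9.png

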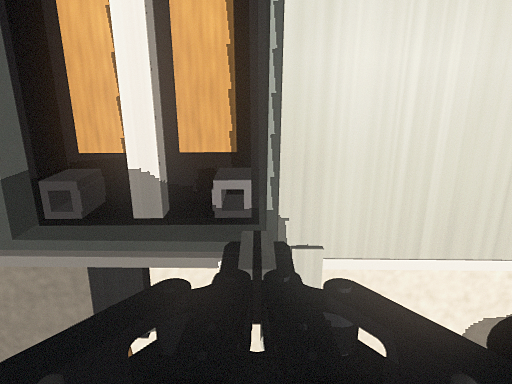

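Call:
play_rows --steps '[{"claw":0,"tx":0.7,"ty":0,"tz":0,"ax":0,"ay":0,"az":0},{"claw":0,"tx":1.4,"ty":0,"tz":0,"ax":0,"ay":0,"az":0},{"claw":0,"tx":2.1,"ty":0,"tz":0,"ax":0,"ay":0,"az":0},{"claw":0,"tx":2.8,"ty":0,"tz":0,"ax":0,"ay":0,"az":0},{"claw":0,"tx":3.5,"ty":0,"tz":0,"ax":0,"ay":0,"az":0},{"claw":0,"tx":4.2,"ty":0,"tz":0,"ax":0,"ay":0,"az":0},{"claw":0,"tx":4.9,"ty":0,"tz":0,"ax":0,"ay":0,"az":0},{"claw":0,"tx":5.6,"ty":0,"tz":0,"ax":0,"ay":0,"az":0},{"claw":0,"tx":6.3,"ty":0,"tz":0,"ax":0,"ay":0,"az":0},{"claw":0,"tx":7,"ty":0,"tz":0,"ax":0,"ay":0,"az":0},{"claw":0,"tx":7,"ty":0,"tz":0,"ax":0,"ay":0,"az":0}]'

```text
time: 15.37
eef_pos: [0.4471, 0.06, 0.114]
tcp_rot: [-0.033, -0.706, 0.707, 0.035]
contact_force: [-0.5, 0.9, 0.7]
opening: 0.001
```

```bash
python3 - <<'E'
from h import *
to(sw(-155,-61,116),174.4)
s,d=cams.read_camera('scene');cv2.imwrite('pics/s9.png',cv2.resize(s[140:290,210:370],None,fx=4,fy=4,interpolation=cv2.INTER_CUBIC))
E
```

```text
t [ 0.04 -0.2  -0.04] a [-0.05  0.08  0.22] at [0.4471 0.06   0.114 ] F [-0.5  0.9  0.7] t 15.37 op 0.001
```

View pics/s9.png

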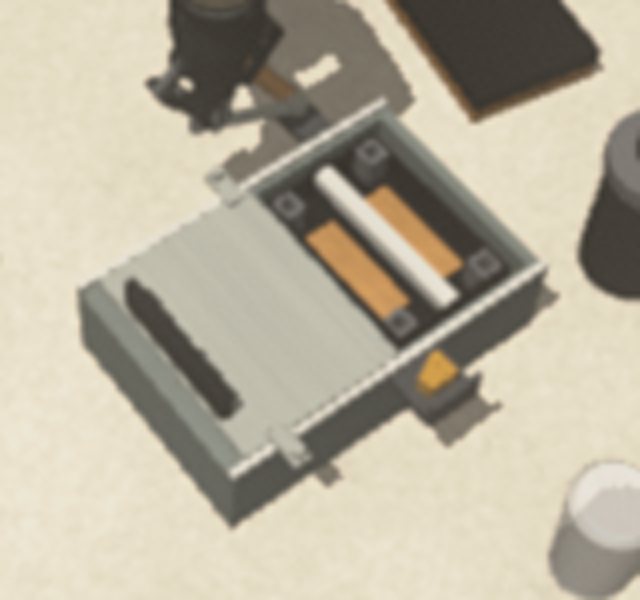

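```bash
python3 - <<'E'
from h import *
to(sw(0,-256,200),174.4)
E
```

```text
t [-15.35  -8.62  19.48] a [-0.05  0.07  0.2 ] at [0.4477 0.0599 0.1141] F [-0.2  0.1 -0.2] t 15.42 op -0.0
```

Call:
play_rows --steps '[{"claw":0,"tx":-1,"ty":0,"tz":0,"ax":0,"ay":0,"az":0},{"claw":0,"tx":-1,"ty":-3,"tz":0,"ax":0,"ay":0,"az":0},{"claw":0,"tx":-1,"ty":-6,"tz":0,"ax":0,"ay":0,"az":0},{"claw":0,"tx":-3,"ty":-8.6,"tz":2.5,"ax":0,"ay":0,"az":0},{"claw":0,"tx":-5,"ty":-8.6,"tz":5.5,"ax":0,"ay":0,"az":0},{"claw":0,"tx":-7.5,"ty":-8.6,"tz":9,"ax":0,"ay":0,"az":0},{"claw":0,"tx":-10,"ty":-8.6,"tz":12,"ax":0,"ay":0,"az":0},{"claw":0,"tx":-12,"ty":-8.6,"tz":15,"ax":0,"ay":0,"az":0},{"claw":0,"tx":-14,"ty":-8.6,"tz":18,"ax":0,"ay":0,"az":0},{"claw":0,"tx":-15.3,"ty":-8.6,"tz":19.5,"ax":0,"ay":0,"az":0},{"claw":0,"tx":-15.3,"ty":-8.6,"tz":19.5,"ax":0,"ay":0,"az":0},{"claw":0,"tx":-15.3,"ty":-8.6,"tz":19.5,"ax":0,"ay":0,"az":0}]'

```text
time: 16.42
eef_pos: [0.5829, -0.1504, 0.1993]
tcp_rot: [0.034, 0.706, -0.706, -0.036]
contact_force: [-0.5, 1.1, 1.0]
opening: 0.001
```

Call:
play_rows --steps '[{"claw":0,"tx":0,"ty":0,"tz":0,"ax":0,"ay":0,"az":0},{"claw":0,"tx":0,"ty":0,"tz":0,"ax":0,"ay":0,"az":0},{"claw":0,"tx":0,"ty":0,"tz":0,"ax":0,"ay":0,"az":0},{"claw":0,"tx":0,"ty":0,"tz":0,"ax":0,"ay":0,"az":0}]'

```text
time: 16.75
eef_pos: [0.5822, -0.148, 0.2003]
tcp_rot: [0.033, 0.706, -0.706, -0.034]
contact_force: [-0.1, -1.2, 1.3]
opening: 0.002
```

```bash
python3 - <<'E'
from h import *
to(sw(0,-256,107),174.4)
c=cam("top")
im,d=cams.read_camera('top');cv2.imwrite('pics/t10.png',cv2.resize(im[100:230,180:330],None,fx=4,fy=4,interpolation=cv2.INTER_CUBIC))
cw=cam("wrist")
im,d=cams.read_camera('wrist');cv2.imwrite('pics/w10.png',im)
to(sw(0,-256,107),174.4)
E
```

```text
t [-0.01  9.33  0.08] a [0.   0.11 0.1 ] at [ 0.5822 -0.148   0.2003] F [-0.1 -1.2  1.3] t 16.75 op 0.002
t [0.01 9.34 0.05] a [-0.    0.09  0.08] at [ 0.5823 -0.1483  0.2004] F [-1.  -0.1  0.2] t 16.85 op -0.001
```

View pics/w10.png

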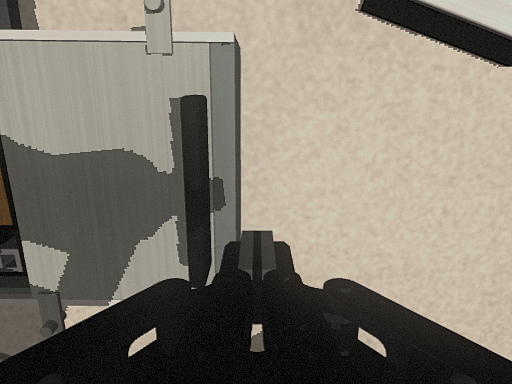

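View pics/t10.png

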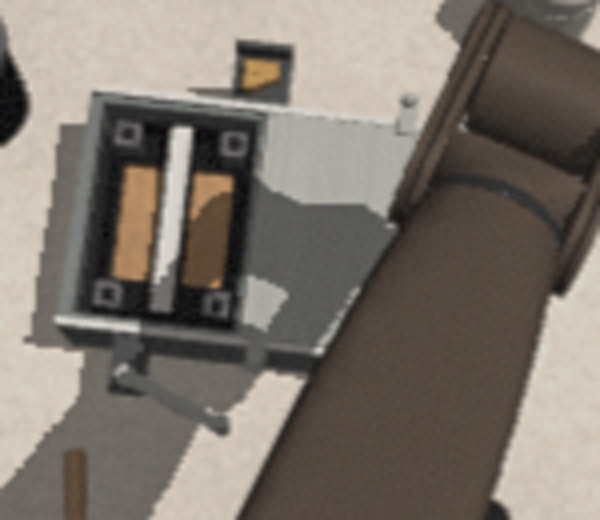

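```bash
python3 - <<'E'
from h import *
p=ray(cam("wrist"),209,170,.133); a=np.radians(SY)
d=p[:2]-S0; print(p.round(4),"safe",(np.cos(a)*d[0]+np.sin(a)*d[1])*1000,(-np.sin(a)*d[0]+np.cos(a)*d[1])*1000)
E
```

```text
[ 0.6056 -0.1204  0.133 ] safe 20.710927827669 -225.41759410621424
```

Call:
play_rows --steps '[{"claw":0,"tx":0,"ty":3,"tz":0,"ax":0,"ay":0,"az":0},{"claw":0,"tx":0,"ty":6,"tz":0,"ax":0,"ay":0,"az":0},{"claw":0,"tx":0,"ty":8.5,"tz":0,"ax":0,"ay":0,"az":0},{"claw":0,"tx":0,"ty":9.2,"tz":0,"ax":0,"ay":0,"az":0},{"claw":0,"tx":0,"ty":9.2,"tz":0,"ax":0,"ay":0,"az":0},{"claw":0,"tx":0,"ty":9.2,"tz":0,"ax":0,"ay":0,"az":0},{"claw":0,"tx":0,"ty":9.2,"tz":0,"ax":0,"ay":0,"az":0}]'

```text
time: 17.43
eef_pos: [0.5837, -0.1495, 0.1105]
tcp_rot: [-0.035, -0.706, 0.707, 0.034]
contact_force: [0.6, -0.0, 0.5]
opening: 0.003
```

```bash
python3 - <<'E'
from h import *
to(sw(0,-256,107),174.4);to(sw(0,-120,107),174.4)
E
```

```text
t [ 0.17  0.35 -0.06] a [-0.07  0.04 -0.11] at [ 0.5837 -0.1495  0.1105] F [ 0.6 -0.   0.5] t 17.43 op 0.003
t [  0.16   0.34 -13.66] a [-0.07  0.04 -0.11] at [ 0.5837 -0.1495  0.1105] F [ 0.6 -0.   0.5] t 17.43 op 0.003
```

Call:
play_rows --steps '[{"claw":0,"tx":0.1,"ty":0.1,"tz":-1,"ax":0,"ay":0,"az":0},{"claw":0,"tx":0.1,"ty":0.1,"tz":-2,"ax":0,"ay":0,"az":0},{"claw":0,"tx":0.1,"ty":0.1,"tz":-3,"ax":0,"ay":0,"az":0},{"claw":0,"tx":0.1,"ty":0.1,"tz":-4,"ax":0,"ay":0,"az":0},{"claw":0,"tx":0.1,"ty":0.1,"tz":-5,"ax":0,"ay":0,"az":0},{"claw":0,"tx":0.1,"ty":0.1,"tz":-6,"ax":0,"ay":0,"az":0},{"claw":0,"tx":0.1,"ty":0.1,"tz":-7,"ax":0,"ay":0,"az":0},{"claw":0,"tx":0.1,"ty":0.1,"tz":-8,"ax":0,"ay":0,"az":0},{"claw":0,"tx":0.1,"ty":0.1,"tz":-9,"ax":0,"ay":0,"az":0},{"claw":0,"tx":0.1,"ty":0.1,"tz":-10,"ax":0,"ay":0,"az":0}]'

```text
time: 18.27
eef_pos: [0.5924, -0.0503, 0.1089]
tcp_rot: [-0.035, -0.705, 0.708, 0.033]
contact_force: [1.3, -7.0, 1.1]
opening: -0.002
```

```bash
python3 - <<'E'
from h import *
to(sw(0,-88,107),174.4)
im,d=cams.read_camera('wrist');cv2.imwrite('pics/w11.png',im)
s,d=cams.read_camera('scene');cv2.imwrite('pics/s11.png',cv2.resize(s[140:290,210:370],None,fx=4,fy=4,interpolation=cv2.INTER_CUBIC))
to(sw(0,-88,107),174.4)
E
```

```text
t [ 0.07  0.15 -6.9 ] a [-0.26  0.1  -0.18] at [ 0.5924 -0.0503  0.1089] F [ 1.3 -7.   1.1] t 18.27 op -0.002
t [ 0.01  0.16 -6.71] a [-0.05  0.13 -0.11] at [ 0.5922 -0.0483  0.1086] F [ 0.4 -0.5 -0.2] t 18.37 op 0.001
```

View pics/s11.png

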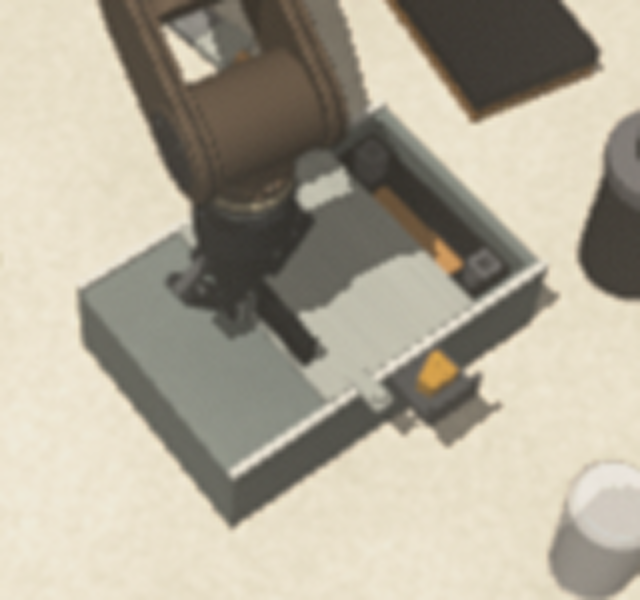

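Call:
play_rows --steps '[{"claw":0,"tx":0,"ty":0,"tz":-0.8,"ax":0,"ay":0,"az":0},{"claw":0,"tx":0,"ty":0,"tz":-1.6,"ax":0,"ay":0,"az":0},{"claw":0,"tx":0,"ty":0,"tz":-2.4,"ax":0,"ay":0,"az":0},{"claw":0,"tx":0,"ty":0,"tz":-3.2,"ax":0,"ay":0,"az":0},{"claw":0,"tx":0,"ty":0,"tz":-4,"ax":0,"ay":0,"az":0},{"claw":0,"tx":0,"ty":0,"tz":-4.8,"ax":0,"ay":0,"az":0},{"claw":0,"tx":0,"ty":0,"tz":-5.4,"ax":0,"ay":0,"az":0},{"claw":0,"tx":0,"ty":0,"tz":-6,"ax":0,"ay":0,"az":0}]'

```text
time: 19.03
eef_pos: [0.5979, 0.0065, 0.1087]
tcp_rot: [-0.034, -0.703, 0.709, 0.033]
contact_force: [0.3, -10.5, 0.9]
opening: 0.002
```

```bash
python3 - <<'E'
from h import *
to(sw(0,-88,107),174.4)
E
```

```text
t [ 0.06  0.16 -1.19] a [-0.5   0.13 -0.1 ] at [0.5979 0.0065 0.1087] F [  0.3 -10.5   0.9] t 19.03 op 0.002
```

Call:
play_rows --steps '[{"claw":0,"tx":0,"ty":0,"tz":-0.4,"ax":0,"ay":0,"az":0},{"claw":0,"tx":0,"ty":0,"tz":-0.7,"ax":0,"ay":0,"az":0},{"claw":0,"tx":0,"ty":0,"tz":-0.9,"ax":0,"ay":0,"az":0},{"claw":0,"tx":0,"ty":0,"tz":-1.1,"ax":0,"ay":0,"az":0},{"claw":0,"tx":0,"ty":0,"tz":-1.1,"ax":0,"ay":0,"az":0}]'

```text
time: 19.45
eef_pos: [0.5992, 0.0204, 0.1085]
tcp_rot: [-0.035, -0.705, 0.707, 0.033]
contact_force: [2.0, -5.5, 1.7]
opening: -0.001
```

```bash
python3 - <<'E'
from h import *
to(sw(0,-88,107),174.4)
s,d=cams.read_camera('scene');cv2.imwrite('pics/s12.png',cv2.resize(s[140:290,210:370],None,fx=4,fy=4,interpolation=cv2.INTER_CUBIC))
E
```

```text
t [0.06 0.15 0.21] a [-0.12  0.05 -0.14] at [0.5992 0.0204 0.1085] F [ 2.  -5.5  1.7] t 19.45 op -0.001
```

View pics/s12.png

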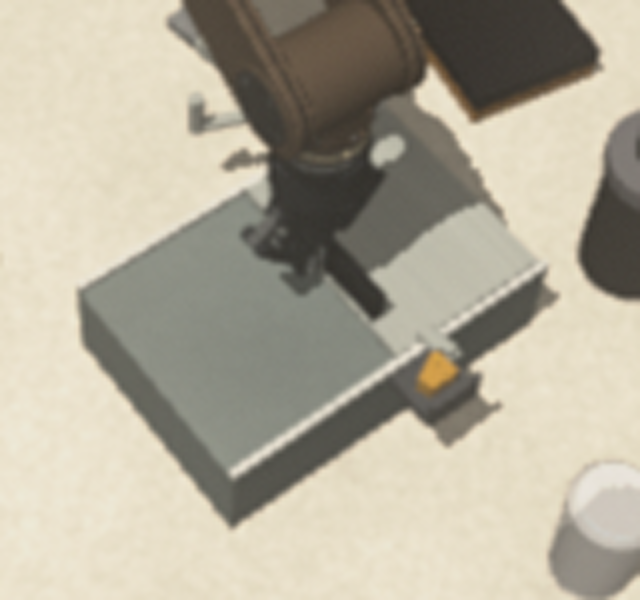

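Call:
play_rows --steps '[{"claw":0,"tx":0,"ty":0,"tz":-0.3,"ax":0,"ay":0,"az":0},{"claw":0,"tx":0,"ty":0,"tz":-0.5,"ax":0,"ay":0,"az":0},{"claw":0,"tx":0,"ty":0,"tz":-0.5,"ax":0,"ay":0,"az":0}]'

```text
time: 19.75
eef_pos: [0.5993, 0.021, 0.1087]
tcp_rot: [-0.034, -0.702, 0.71, 0.033]
contact_force: [-0.1, -18.0, 2.1]
opening: 0.0
```

```bash
python3 - <<'E'
from h import *
to(sw(0,-88,107),174.4)
E
```

```text
t [0.07 0.17 0.26] a [-0.66  0.18 -0.09] at [0.5993 0.021  0.1087] F [ -0.1 -18.    2.1] t 19.75 op 0.0
```

Call:
play_rows --steps '[{"claw":0,"tx":0,"ty":0,"tz":-0.3,"ax":0,"ay":0,"az":0},{"claw":0,"tx":0,"ty":0,"tz":-0.4,"ax":0,"ay":0,"az":0},{"claw":0,"tx":0,"ty":0,"tz":0,"ax":0,"ay":0,"az":0},{"claw":0,"tx":0,"ty":0,"tz":2,"ax":0,"ay":0,"az":0},{"claw":0,"tx":0,"ty":0,"tz":4,"ax":0,"ay":0,"az":0},{"claw":0,"tx":0,"ty":-3,"tz":5,"ax":0,"ay":0,"az":0},{"claw":0,"tx":0,"ty":-6,"tz":5,"ax":0,"ay":0,"az":0},{"claw":0,"tx":0,"ty":-10,"tz":5,"ax":0,"ay":0,"az":0},{"claw":0,"tx":0,"ty":-14,"tz":5,"ax":0,"ay":0,"az":0},{"claw":0,"tx":0,"ty":-16,"tz":5,"ax":0,"ay":0,"az":0},{"claw":0,"tx":0,"ty":-16,"tz":5,"ax":0,"ay":0,"az":0},{"claw":0,"tx":0,"ty":-16,"tz":5,"ax":0,"ay":0,"az":0}]'

```text
time: 20.75
eef_pos: [0.5941, -0.0228, 0.2691]
tcp_rot: [0.035, 0.707, -0.706, -0.034]
contact_force: [-0.0, -0.2, -0.5]
opening: 0.001
```

Call:
play_rows --steps '[{"claw":0,"tx":0,"ty":0,"tz":0,"ax":0,"ay":0,"az":0},{"claw":0,"tx":0,"ty":0,"tz":0,"ax":0,"ay":0,"az":0},{"claw":0,"tx":0,"ty":0,"tz":0,"ax":0,"ay":0,"az":0},{"claw":0,"tx":0,"ty":0,"tz":0,"ax":0,"ay":0,"az":0}]'

```text
time: 21.08
eef_pos: [0.593, -0.0232, 0.2652]
tcp_rot: [0.033, 0.707, -0.706, -0.036]
contact_force: [0.7, 0.5, -0.2]
opening: 0.005
```

```bash
python3 - <<'E'
from h import *
st()
c=cam("wrist");im,d=cams.read_camera('wrist');cv2.imwrite('pics/w13.png',im);np.save("C13.npy",cloud(c,d))
import pickle;pickle.dump(c,open("c13.pkl","wb"))
s,d=cams.read_camera('scene');cv2.imwrite('pics/s13.png',cv2.resize(s[140:290,210:370],None,fx=4,fy=4,interpolation=cv2.INTER_CUBIC))
E
```

```text
{'time': 21.0833, 'qpos': [-0.21, 0.0863, 1.7446, 0.0, 1.3159, 1.4579], 'eef_pos': [0.593, -0.0232, 0.2652], 'tcp_rot': [0.0325, 0.7066, -0.706, -0.0361], 'contact_force': [0.6729, 0.5158, -0.2316], 'wrist_torque': [0.0146, 0.0561, 0.018], 'opening': 0.0048}
```

View pics/w13.png

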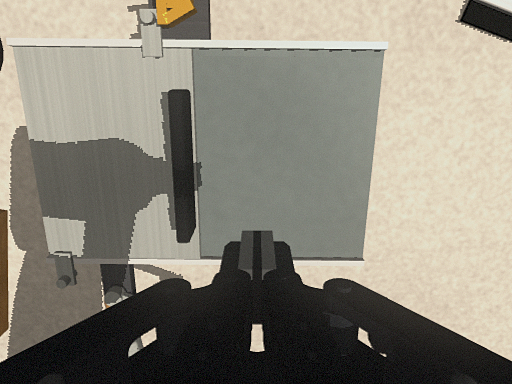

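View pics/s13.png

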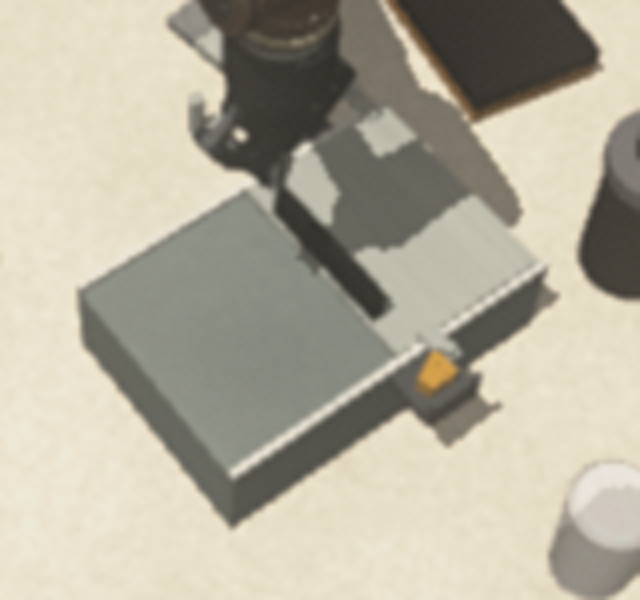

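```bash
python3 - <<'E'
from h import *
import pickle; c=pickle.load(open("c13.pkl","rb")); a=np.radians(SY)
def sf(u,v,z):
    d=(ray(c,u,v,z)[:2]-S0)*1000; return np.round([np.cos(a)*d[0]+np.sin(a)*d[1],-np.sin(a)*d[0]+np.cos(a)*d[1]],1)
print("bar rear top",sf(189.5,91,.133),sf(195.5,225,.133),sf(192,160,.133)); print("gate rear edge low",sf(196,60,.097))
im=cv2.imread("pics/w13.png");cv2.imwrite("pics/w13c.png",cv2.resize(im[0:70,110:230],None,fx=6,fy=6,interpolation=cv2.INTER_CUBIC))
C=np.load("C13.npy")
for v,u in[(22,160),(20,165),(22,170),(10,180)]:
    d=(C[v,u,:2]-S0)*1000;print((u,v),np.round([np.cos(a)*d[0]+np.sin(a)*d[1],-np.sin(a)*d[0]+np.cos(a)*d[1],C[v,u,2]*1000],1))
E
```

```text
bar rear top [ 65.8 -78.1] [-45. -77.] [ 11.8 -77.1]
gate rear edge low [ 90.7 -78.2]
(160, 22) [118.7 -52.4 106. ]
(165, 20) [120.1 -56.5 106.1]
(170, 22) [118.7 -60.4 106.1]
(180, 10) [127.1 -69.2 107.4]
```

View pics/w13c.png

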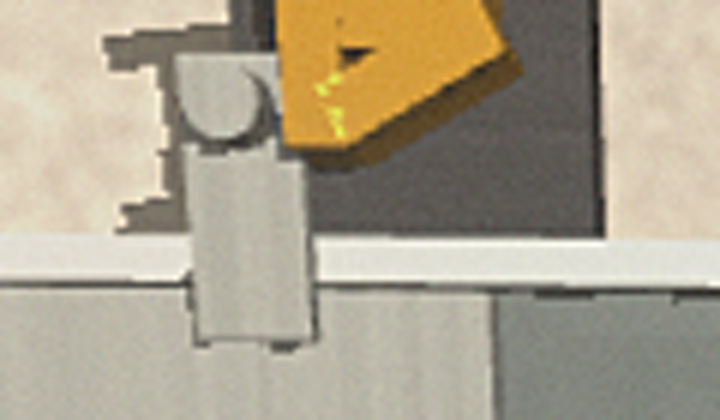

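```bash
python3 - <<'E'
from h import *
import pickle; c=pickle.load(open("c13.pkl","rb")); a=np.radians(SY)
def sf(u,v,z):
    d=(ray(c,u,v,z)[:2]-S0)*1000; return np.round([np.cos(a)*d[0]+np.sin(a)*d[1],-np.sin(a)*d[0]+np.cos(a)*d[1]],1)
print("cam",c[2]); print("bar rear bottom",sf(190,91,.097),sf(192,160,.097))
f=lambda u,v:(110+(u+.5)/6-.5,(v+.5)/6-.5)
print("catch tip",sf(*f(285,148),.105),sf(*f(345,150),.105),"pin arm",sf(*f(190,330),.1),sf(*f(313,340),.1),"pin",sf(*f(218,140),.108),sf(*f(262,105),.108))
E
```

```text
cam [ 0.66320977 -0.03020566  0.40783438]
bar rear bottom [ 65.4 -71.7] [  4.3 -70.1]
catch tip [117.2 -49.6] [117.  -57.6] pin arm [ 94.8 -33.1] [ 93.5 -50.2] pin [117.7 -41.6] [121.9 -47.8]
```

```bash
python3 - <<'E'
from h import *
im=cv2.imread("pics/w1.png");cv2.imwrite("pics/w1e.png",cv2.resize(im[30:100,280:400],None,fx=6,fy=6,interpolation=cv2.INTER_CUBIC))
E
```

View pics/w1e.png

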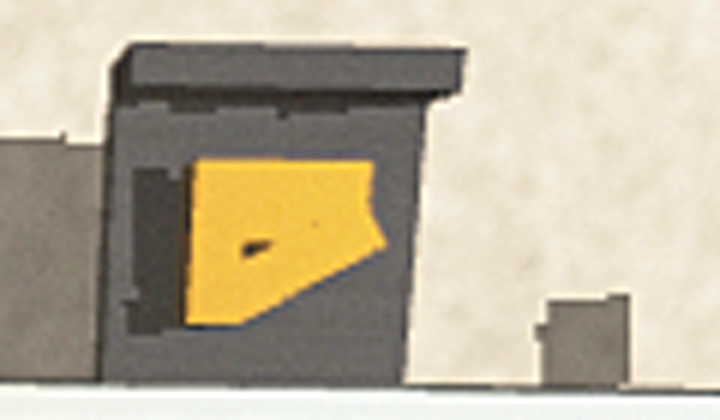

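```bash
python3 - <<'E'
from h import *
import pickle; a=np.radians(SY)
m=cams.camera_model("wrist");T=np.array(m["tool_from_camera"]);Rt=R.from_quat([-.0322,-.7063,.7064,.0329]).as_matrix()
c1=(np.array(m["intrinsics"]),Rt@T[:3,:3],Rt@T[:3,3]+np.array([.6498,.1022,.3007]))
def sf(c,u,v,z):
    d=(ray(c,u,v,z)[:2]-S0)*1000; return np.round([np.cos(a)*d[0]+np.sin(a)*d[1],-np.sin(a)*d[0]+np.cos(a)*d[1]],1)
for u,v in[(185,326),(240,326)]: print(sf(c1,280+(u+.5)/6-.5,30+(v+.5)/6-.5,.105))
print("rim outer z.089?",sf(c1,311,30+386/6,.089))
c=pickle.load(open("c13.pkl","rb")); print(sf(c,170,235/6,.089))
st()
E
```

```text
[116.6 -49.6]
[116.7 -58.2]
rim outer z.089? [106.9 -53. ]
[108.  -55.5]
{'time': 21.1833, 'qpos': [-0.2101, 0.0857, 1.7436, -0.0, 1.3159, 1.4579], 'eef_pos': [0.5934, -0.0234, 0.2661], 'tcp_rot': [0.0331, 0.7065, -0.7061, -0.0356], 'contact_force': [0.0936, -0.2463, -0.1434], 'wrist_torque': [-0.0359, -0.026, -0.0067], 'opening': -0.0011}
```

```bash
python3 -c "
from h import *
print(ctrl.sign_off())"
```

```text
the job is handed in; nothing more can be done
None
```

The loose tray is stacked in the safe, the stay is swung clear, the gate is shut, and the job was handed in at about 21 s of the 61 s allowed.

- **Tray:** I gripped it by its bar, lowered it into the chamber and let go. It touched down at the height expected for full seating. Afterwards the depth image gave the bar top at 83.8–84.3 mm along its whole length, against the 84 mm expected, so it is level.
- **Stay:** I pushed its post outward with closed fingers. In the top view it stood at roughly 0.7 rad; that is an estimate by eye, not a measurement.
- **Gate and catch:** I pushed the gate until it stopped moving at about 18 N, then pressed slightly harder and backed off. The gate's pin is past the catch's flat face. The catch tip is at x ≈ 117 mm, against 116.6 mm when I measured it at the start, so it is back at rest.
- **Disagreement:** My first estimate put the push bar's rear face at y = -77 mm, about 4 mm short of shut. I had taken the lower edge of that face for its upper edge. Corrected, it comes to -70 to -72 mm, against -73 mm nominal, which is within calibration error.
- **Bystanders:** I did not measure them after the job. No unexpected contact force appeared in any reading. The arm hid part of the brush in the last picture.

The gripper was clear of everything when I handed in.

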